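# Straightedge check of two lamp base plates

## Task

One of the two blue lamp base plates has a centre plug that was not pushed fully home. Take the straightedge off its sloped rest, lay it flat, centred and lengthwise on either plate and let go, then press its red end down and after that its black end to feel whether it rocks. Leave it lying on that plate, then stand the tall orange marker upright in the middle of the round spot beside the plate with the proud plug, without tipping the marker or disturbing the other things on the table.

Things in the scene. Friction and masses are not known exactly. Their poses are not given: they have to be found in the camera images.
- straightedge: Aluminium straightedge, 0.26 kg. Sole 30 (x) x 200 (y) x 8 (z) mm; grip rib on it, centred, 12 mm thick (x), 110 mm long (y), its top 40 mm above the underside. Bare ends of the sole: red at +y, black at -y. Origin: centre of the underside. Starts on the rest, leaning 28 deg: its z axis points up and back towards the robot, so the rib is taken with the tool leaning likewise
- red_end (a point): Point on the straightedge's underside in the middle of its red end, 85 mm along +y from its origin; the top face, where it is pressed, is 8 mm above it. Over a proud plug a push of 1 N or more brings the pressed end down to the plate (tilt about 5.5 deg, the other end then some 16 mm higher); over a flush plug it lies dead flat
- black_end (a point): The same for the black end, 85 mm along -y
- rest: Fixed sloped wooden rest, 160 mm wide (y), 90 mm deep (x), about 97 mm tall at its far edge. The slope is tilted 28 deg and faces its -x side (roughly to the robot); the middle of the slope is 75 mm straight above the origin. A lip 6.5 mm high holds the sole's lower edge. Origin: centre of its foot, on the table
- plate_1: Fixed blue lamp base plate, 80 (x) x 190 (y) x 22 (z) mm, a round blue plug of 26 mm diameter in the middle of its face. Origin: centre of its underside, on the table; the face is 22 mm above it. On exactly one of the two plates (which one changes from start to start) the plug stands 8 mm proud of the face; on the other it is flush
- plate_2: The other plate, alike; either may have the proud plug
- spot_1 (a point): Centre, at table height, of the round orange-rimmed white spot (76 mm across) painted on the table beside plate_1, 105 mm from the plate's origin along its -x (towards the robot)
- spot_2 (a point): The same, beside plate_2
- marker: Tall, top-heavy rework marker, standing, 180 mm tall, about 0.3 kg: steel foot 56 mm diameter, 10 mm thick; stem 14 mm diameter; heavy orange cylindrical head 40 mm diameter from 130 to 180 mm above the underside, best gripped there. Tips over at about 12 deg. Origin: centre of the foot's underside
- tin: Bystander: glass jar with red cap, 60 mm diameter, 70 mm tall; origin at the middle of the underside
- cone: Bystander: white plaster cone, 64 mm diameter at the foot, 74 mm tall; origin at the middle of the underside
- cone_b: Bystander: white plaster cone, 72 mm at the foot, 84 mm tall; origin at the middle of the underside
- tape: Bystander: white tape roll lying flat, 110 mm diameter, 50 mm tall; origin at the middle of the underside
- scissors: Bystander: scissors lying flat, 170 mm long, green and blue handles; origin at table height about its middle
- spatula: Bystander: small spatula lying flat, 150 mm long; origin at table height about its middle
- tray: Bystander: yellow open tray 140 x 100 x 35 mm; origin at the middle of the underside
Things that resemble listed ones, but are neither listed nor needed, are in the scene too. Several things have the shape of the marker; the one meant has the colours described above.

How it is judged:
By the outcome, as a careful person would: the job done as asked, in the order asked, and still so for the second after the job is handed in, with the robot touching nothing.
It also fails if it takes over 72 s, if anything falls off the work surface, if the arm or the gripper's body presses on something with over 40 N, if the wrist force passes 120 N, or if a joint passes its speed limit or range.

## Robot

A 6-joint arm with a two-finger parallel gripper is mounted at the origin on the work surface. World frame = base frame: x ahead of the robot, y to its left, z up, the work surface at z = 0. Lengths are in m, angles in rad, forces in N, time in s.
With the tool pointing down it reaches from about 0.3 to 0.775 m from the base axis. Payload 14.6 kg.
Tool frame: the origin (TCP) lies at the very end of the fingers, on their centre line; the grasp point (between the pads) lies 19 mm behind it; y points along the fingers, x is the direction in which the jaws open and shut, and the axes are right-handed (so a half turn about y gives the same grasp; the last joint's range is limited). The gripper opens to 94 mm and grips with 3 to 60 N. Pads are 16 mm wide; open, the fingers measure 119 mm over their backs; the gripper's body (75 mm by 177 mm) begins 78 mm behind the grasp point.
Start: joints at [-1.258, 0.3, 1.521, -0, 1.321, -0.067], TCP at [0.204, -0.511, 0.205] pointing down, gripper open.
Joint ranges: [-3.03, 3.03], [-0.79, 2.21], [0.23, 2.52], [-1.04, 4.18], [0, 3.07], [-2.55, 2.55]. Speed limits (rad/s): [2.22, 2.22, 2.57, 3.14, 3.14, 3.14].

## Interface

Orientations are given as [roll, pitch, yaw] about the fixed x, y, z axes, in that order (R = Rz(yaw) Ry(pitch) Rx(roll)).
In Python, from station import get_obs, cams, hand_in gives the robot as it stands. The module is installed in compiled form; this text tells all that it offers.
- The arm moves only by the tool step_arm, never from a script. Its argument "plan" is a list of rows, each an object with "grip": the closure, from -1 (fully open) to 1 (shut), so that 0 is half open; "slide": the shift along the tool's x, y, z in m, a list of three; "spin": the turn about the tool's y in degrees. A call has 1 to 20 rows; each row shifts and turns the commanded pose from where the row before left it, along the tool's axes as they then stand; what a row does not reach is not made up. A row lasts 1/12 s, in which the tool goes at most 41.7 mm and 7.16 degrees, less where a joint would pass 70% of its speed; a pose out of reach is approached as far as the arm can. A call is refused whole if a number of a shift passes 0.0417 or a number of a turn 7.16, either way. A call with a gripper value outside its range is refused whole. The fingers move at their own pace and stop on an object; "force" is the grip in N (left out, the last holds). Time passes only in rows, so rows that do not move let the fingers close. It gives the time, the measured TCP pose, the force and the opening at its end, in the units of the state.
- get_obs(): the state, without advancing time (a new reading comes with each control period).
- cams.camera(name): name is "side" or "top" or "wrist"; returns the picture (384x512x3 uint8, blue, green, red); there is no depth.
- cams.calibration(name): a dict with "K" (3x3 intrinsics, pixels), "T" (4x4, takes a point from camera to world coordinates). Camera axes: x right, y up, looking along -z (the intrinsics and any distortion apply to the point x, -y, -z); pixel columns grow to the right and rows downward; lengths in m; the calibration is good to about 2 mm. A picture is of the moment at which its call begins: read the wrist's pose just before it. calibration takes no time and is no camera call; for the wrist camera it gives the pose at the moment of the call.
- hand_in(): hands the job in, once; it reports no verdict.
The state is a dict: "time_s": time; "qpos": joint angles; "joint_vel": joint speeds; "tau": joint torques, N m; "ee_pos": TCP position; "eef_rot": TCP orientation; "force": force on the tool from outside, world axes, zero at the start; "moment": the same for the moment, N m; "grip_width": finger opening in m.
Only numpy, scipy, OpenCV 4.12 (cv2) and the standard library are available. Lean on these libraries where they do the work, as an engineer would, in place of code of your own. Each camera call takes 0.05 s, during which the arm holds its last target.

## Working session

There is one attempt and no reset: what is moved stays moved. The work goes in short steps, Python scripts to look and compute and a tool call to move; the robot and the scene stay as the last step left them, time stands still between calls to the robot, and variables do not carry over. Pictures are saved under pics/ and viewed, and the job is handed in when it is done.

Besides the shell and the picture viewer there is one more tool, called as name(argument=value, ...) on one line, values as JSON. step_arm: Moves the arm, as the interface text tells. Its arguments: {"type":"object","properties":{"plan":{"type":"array","items":{"type":"object","properties":{"grip":{"type":"number"},"slide":{"type":"array","items":{"type":"number"}},"spin":{"type":"number"}}}},"force":{"type":"number"}},"required":["plan"]}

```bash
mkdir -p pics; python3 - <<'E'
from station import get_obs, cams
import cv2
o=get_obs(); print(o)
for n in ["side","top","wrist"]:
    c=cams.calibration(n); im=cams.camera(n); cv2.imwrite(f"pics/{n}0.png",im); print(n,c)
E
```

```text
{'time_s': 0.0, 'qpos': array([-1.25758790e+00,  3.00469549e-01,  1.52160852e+00,  7.02101622e-06,
        1.32075571e+00, -6.66364161e-02]), 'joint_vel': array([ 0.00152581, -0.00229638,  0.00203677,  0.00012618, -0.00035964,
        0.0001326 ]), 'tau': array([ 3.85137264e-04, -5.31808949e+01, -3.52735305e+01,  7.08678877e-02,
        2.44425447e-02, -1.12758078e-04]), 'ee_pos': array([ 0.20381797, -0.51052889,  0.2048756 ]), 'eef_rot': array([-1.57070690e+00,  1.23792054e-03, -1.19095317e+00]), 'force': array([0.74428714, 0.31262667, 0.52052268]), 'moment': array([-0.06410208, -0.03032333, -0.00267487]), 'grip_width': 0.09414001854017603}
side {'K': array([[454.85750055,   0.        , 253.70433425],
       [  0.        , 454.85750055, 197.62053262],
       [  0.        ,   0.        ,   1.        ]]), 'T': array([[-0.86216128,  0.37037201, -0.34569134,  0.13700632],
       [-0.50650441, -0.64554448,  0.57159917,  0.66491422],
       [-0.0114548 ,  0.66790486,  0.74415851,  0.92042058],
       [ 0.        ,  0.        ,  0.        ,  1.        ]])}
top {'K': array([[389.10400037,   0.        , 254.11648275],
       [  0.        , 389.10400037, 195.03608486],
       [  0.        ,   0.        ,   1.        ]]), 'T': array([[-0.00442059,  0.99897829, -0.04497584,  0.47307326],
       [-0.99990069, -0.00501757, -0.01316911,  0.00837974],
       [-0.01338132,  0.04491316,  0.99890127,  1.32792276],
       [ 0.        ,  0.        ,  0.        ,  1.        ]])}
wrist {'K': array([[293.56817884,   0.        , 259.01548826],
       [  0.        , 293.56817884, 186.2770684 ],
       [  0.        ,   0.        ,   1.        ]]), 'T': array([[ 0.37125854,  0.89087564,  0.26173973,  0.27953257],
       [-0.92852736,  0.35681217,  0.10257686, -0.48027799],
       [-0.00200869, -0.28111504,  0.95967198,  0.38471608],
       [ 0.        ,  0.        ,  0.        ,  1.        ]])}
```

View pics/top0.png

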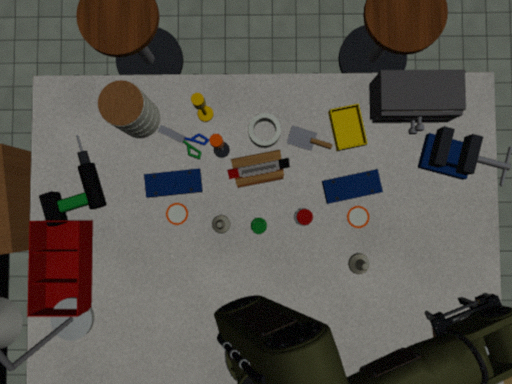

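View pics/side0.png

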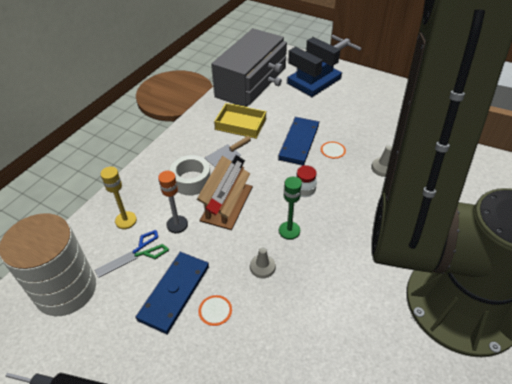

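View pics/wrist0.png

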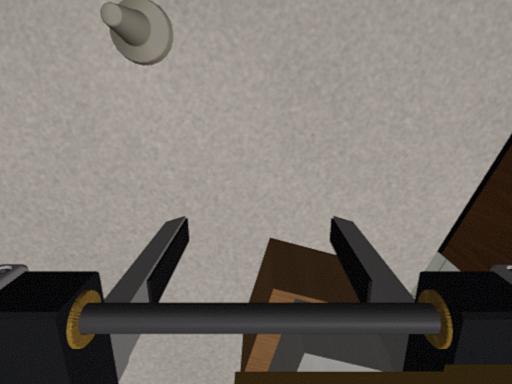

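The overview shows the rest with the straightedge (red end left at about (233,173), black end right at (285,163) in the top view). The plates are at (173,183) and (352,186), the orange-headed marker at (218,143), and the green and yellow ones are decoys.

```bash
cat > h.py <<'E'
import numpy as np, cv2
from station import get_obs, cams
def proj(P,c):
    T=np.linalg.inv(c["T"]); P=np.atleast_2d(P); q=P@T[:3,:3].T+T[:3,3]
    x=np.c_[q[:,0],-q[:,1],-q[:,2]]; u=x@c["K"].T; return u[:,:2]/u[:,2:]
def ray(uv,c):
    uv=np.atleast_2d(uv).astype(float); d=np.c_[uv,np.ones(len(uv))]@np.linalg.inv(c["K"]).T
    d=np.c_[d[:,0],-d[:,1],-d[:,2]]@c["T"][:3,:3].T
    return c["T"][:3,3],d/np.linalg.norm(d,axis=1)[:,None]
def onplane(uv,c,z):
    o,d=ray(uv,c); return o+d*((z-o[2])/d[:,2])[:,None]
def tri(uvs,cs):
    A=np.zeros((3,3));b=np.zeros(3);R=[]
    for uv,c in zip(uvs,cs):
        o,d=ray(uv,c); M=np.eye(3)-np.outer(d[0],d[0]); A+=M;b+=M@o; R.append((M,o))
    X=np.linalg.solve(A,b); return X,[np.linalg.norm(M@(X-o)) for M,o in R]
def blobs(im,lo,hi,amin=20):
    h=cv2.cvtColor(im,cv2.COLOR_BGR2HSV); m=cv2.inRange(h,np.array(lo),np.array(hi))
    cs,_=cv2.findContours(m,cv2.RETR_EXTERNAL,cv2.CHAIN_APPROX_NONE)
    return sorted([c for c in cs if cv2.contourArea(c)>amin],key=cv2.contourArea,reverse=True),m
E
python3 - <<'E'
import cv2
t=cv2.imread("pics/top0.png"); s=cv2.imread("pics/side0.png")
cv2.imwrite("pics/tz.png",cv2.resize(t[120:240,130:290],None,fx=5,fy=5,interpolation=cv2.INTER_CUBIC)[:600,:800])
cv2.imwrite("pics/tz2.png",cv2.resize(t[120:240,270:430],None,fx=5,fy=5,interpolation=cv2.INTER_CUBIC)[:600,:800])
cv2.imwrite("pics/sz.png",cv2.resize(s[140:340,120:330],None,fx=3,fy=3,interpolation=cv2.INTER_CUBIC)[:600,:800])
E
```

```text
(no output)
```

View pics/tz.png

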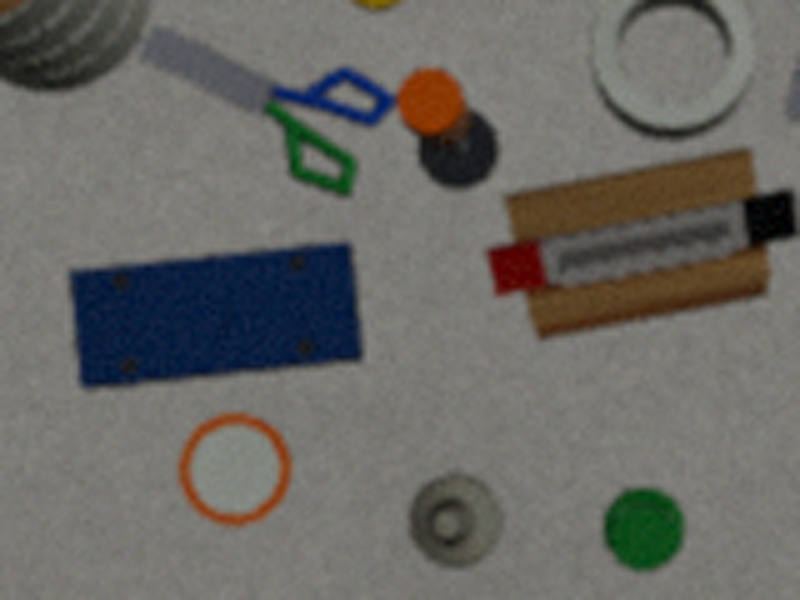

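View pics/tz2.png

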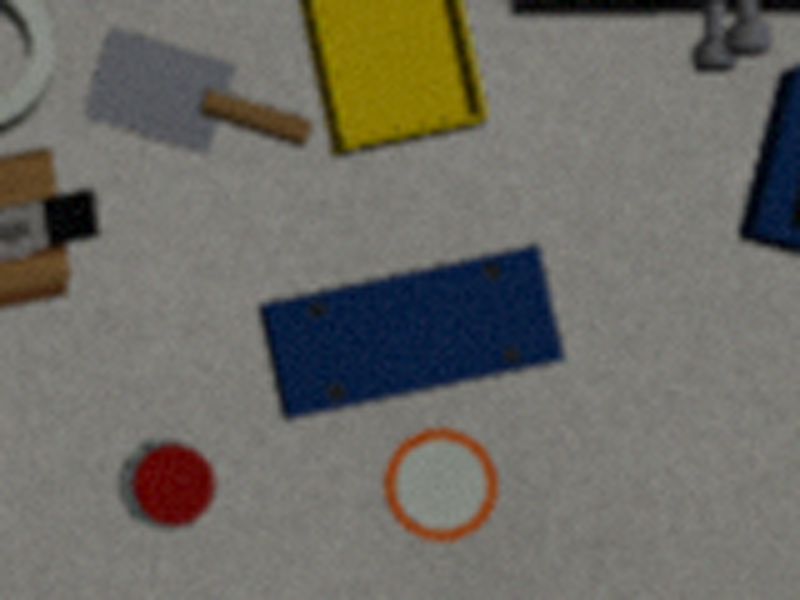

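View pics/sz.png

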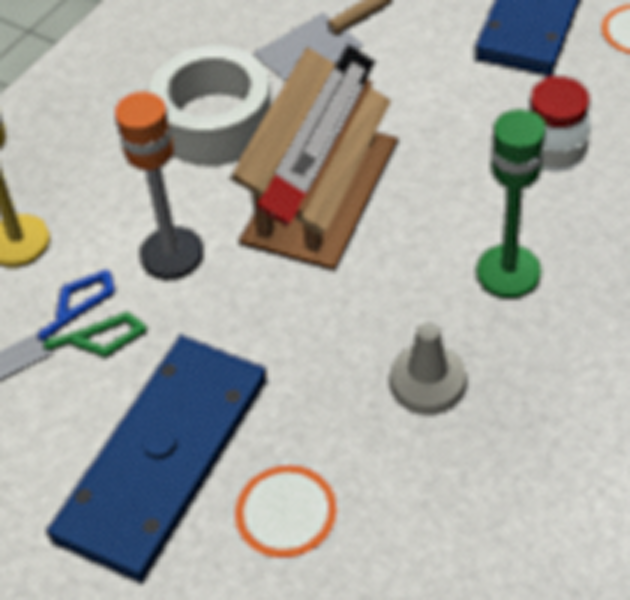

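The left plate (side view crop around (160,445)) shows a crescent rim at its plug, which suggests it is the proud one. Next I measure everything.

```bash
python3 - <<'E'
from h import *
t=cv2.imread("pics/top0.png"); s=cv2.imread("pics/side0.png")
ct=cams.calibration("top"); cs=cams.calibration("side")
np.set_printoptions(precision=4,suppress=True)
B,m=blobs(t,(105,120,40),(130,255,255),300)
for c in B[:4]:
    r=cv2.minAreaRect(c); bx=cv2.boxPoints(r); W=onplane(bx,ct,0.022); print("plate",r,W[:,:2].mean(0)); 
    print(np.linalg.norm(W-np.roll(W,-1,0),axis=1),[np.degrees(np.arctan2(*(W[i]-W[i-1])[[1,0]])) for i in range(4)])
B,m=blobs(t,(3,150,120),(18,255,255),8)
for c in B: 
    (u,v),r=cv2.minEnclosingCircle(c); print("orange",u,v,r,cv2.contourArea(c),onplane((u,v),ct,0)[0],onplane((u,v),ct,.18)[0])
B,m=blobs(s,(3,120,80),(18,255,255),8)
for c in B: 
    (u,v),r=cv2.minEnclosingCircle(c); print("sorange",u,v,r,onplane((u,v),cs,0)[0])
for n,im,c in(("top",t,ct),("side",s,cs)):
  h=cv2.cvtColor(im,cv2.COLOR_BGR2HSV)
  m=cv2.inRange(h,np.array((172,150,60)),np.array((180,255,255)))|cv2.inRange(h,np.array((0,150,60)),np.array((3,255,255)))
  cc,_=cv2.findContours(m,0,1)
  for k in cc:
    if cv2.contourArea(k)>30: print(n,"red",cv2.minAreaRect(k),cv2.boxPoints(cv2.minAreaRect(k)).tolist())
z=s[115:165,275:325]; y=s[260:320,140:210]
cv2.imwrite("pics/plugs.png",np.hstack([cv2.resize(z,(400,400),interpolation=2),cv2.resize(y,(400,400),interpolation=2)]))
z=t[140:195,220:300]
cv2.imwrite("pics/se.png",cv2.resize(z,(800,550),interpolation=2))
E
```

```text
plate ((351.8560791015625, 185.9951171875), (22.55929946899414, 56.1537971496582), 77.90524291992188) [ 0.5606 -0.3022]
[0.1883 0.0756 0.1878 0.0756] [np.float64(11.352052365148886), np.float64(-78.18049767984644), np.float64(-169.03350206231707), np.float64(101.83169834053679)]
plate ((172.64190673828125, 182.6338653564453), (22.59589958190918, 55.60114288330078), 83.92753601074219) [0.5752 0.3004]
[0.1882 0.0765 0.1877 0.0766] [np.float64(6.544342132610259), np.float64(-84.25024487330657), np.float64(-173.8342184854059), np.float64(95.77842280775356)]
plate ((447.15374755859375, 155.7144775390625), (47.4637336730957, 34.0565299987793), 15.068489074707031) [ 0.6607 -0.6222]
[0.1155 0.1577 0.1152 0.1571] [np.float64(74.37289287020903), np.float64(-16.198289691939383), np.float64(-105.75291739804871), np.float64(163.52894302541895)]
orange 357.7069091796875 216.70689392089844 11.043867111206055 351.5 [ 0.4574 -0.3256  0.    ] [ 0.4596 -0.2803  0.18  ]
orange 176.47561645507812 213.31707763671875 10.831847190856934 340.0 [0.4716 0.2916 0.    ] [0.4718 0.2532 0.18  ]
orange 215.75 139.5
[... 937 characters left out ...]
.548747062683105, 9.699540138244629), 80.53767395019531) [[227.45945739746094, 169.75677490234375], [237.0270233154297, 168.16217041015625], [238.4324188232422, 176.5946044921875], [228.86485290527344, 178.189208984375]]
side red ((213.2692108154297, 206.8461456298828), (12.480754852294922, 12.203404426574707), 33.690067291259766) [[204.69229125976562, 208.46153259277344], [211.46151733398438, 198.3076934814453], [221.84613037109375, 205.2307586669922], [215.076904296875, 215.3845977783203]]
side red ((306.25, 173.25001525878906), (16.263456344604492, 15.55634880065918), 45.0) [[295.0, 173.00001525878906], [306.0, 162.00001525878906], [317.5, 173.50001525878906], [306.5, 184.50001525878906]]
```

View pics/plugs.png

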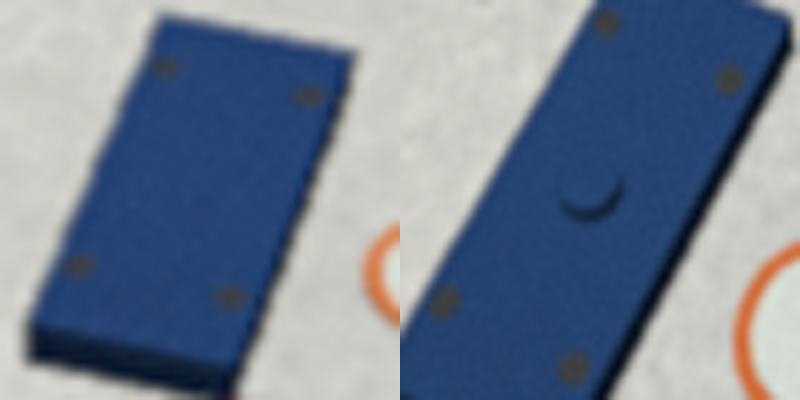

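View pics/se.png

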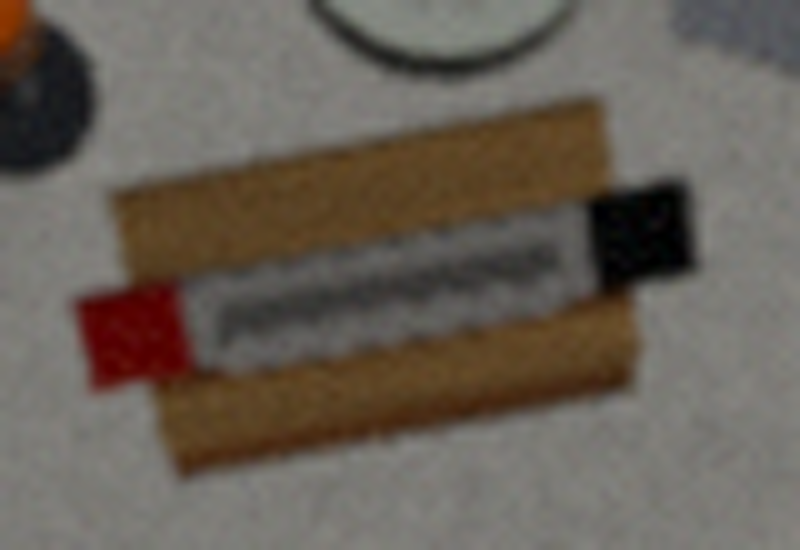

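Side view zoom: the right plate's face is featureless, so flush. The left plate has a rim crescent, so proud. I will use the right plate for the straightedge. Now I triangulate the straightedge and the marker.

```bash
python3 - <<'E'
from h import *
t=cv2.imread("pics/top0.png"); s=cv2.imread("pics/side0.png")
ct=cams.calibration("top"); cs=cams.calibration("side")
np.set_printoptions(precision=4,suppress=True)
R,e=tri([(232.95,173.18),(213.27,206.85)],[ct,cs]); print("redpatch",R,e)
for n,im,(x0,x1,y0,y1) in(("top",t,(270,300,150,175)),("side",s,(225,255,140,175))):
  g=im[y0:y1,x0:x1].max(2); m=(g<45).astype(np.uint8)
  cc,_=cv2.findContours(m,0,1); k=max(cc,key=cv2.contourArea); r=cv2.minAreaRect(k); print(n,"black",r[0][0]+x0,r[0][1]+y0,r[1:])
  M=cv2.moments(m,True);print(M['m10']/M['m00']+x0,M['m01']/M['m00']+y0,M['m00'])
cv2.imwrite("pics/ss.png",cv2.resize(s[140:235,190:270],(640,760),interpolation=2)[:600])
cv2.imwrite("pics/ss2.png",cv2.resize(s[160:240,150:200],(500,600)[::1],interpolation=2))
# marker foot
g=t[140:165,205:240].max(2); m=(g<70).astype(np.uint8)
M=cv2.moments(m,True);print("foot top",M['m10']/M['m00']+205,M['m01']/M['m00']+140,M['m00'])
E
```

```text
redpatch [0.6    0.0927 0.0768] [np.float64(0.0005138804603422791), np.float64(0.0005138804603424825)]
top black 283.5 164.0 ((10.0, 9.0), 90.0)
283.47727272727275 163.1590909090909 88.0
side black 238.18292617797852 159.35365867614746 ((9.938838005065918, 6.405029296875), 6.340191841125488)
237.6578947368421 159.57894736842104 38.0
foot top 221.51875 150.225 160.0
```

View pics/ss.png

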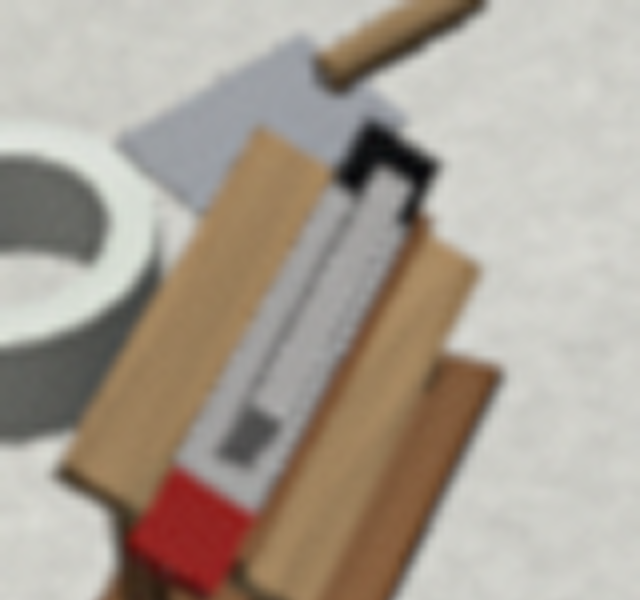

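View pics/ss2.png

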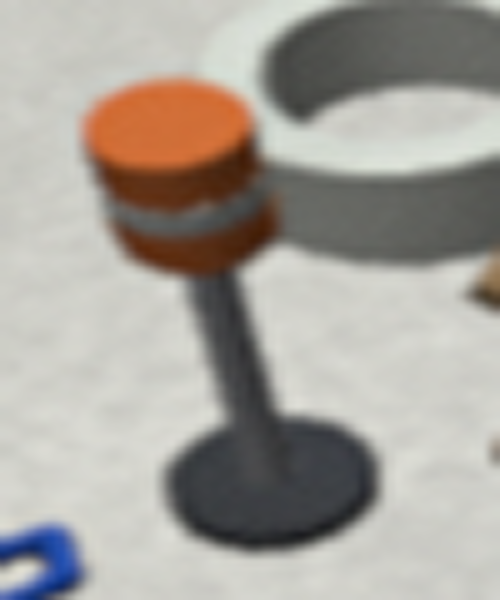

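```bash
python3 - <<'E'
from h import *
ct=cams.calibration("top"); cs=cams.calibration("side")
np.set_printoptions(precision=4,suppress=True)
h=np.array([-.45,-.45])*0
def p(a,s,o): return tuple(np.array(a)/s+np.array(o)-.5+.5/s)
bu=tri([p((683,180),10,(220,140)),p((372,120),8,(190,140))],[ct,cs])
bl=tri([p((697,270),10,(220,140)),p((440,165),8,(190,140))],[ct,cs])
R=tri([p((133,338),10,(220,140)),p((197,529),8,(190,140))],[ct,cs])
print(bu,bl,R)
# top-view outer mids at z
a=onplane(p((86.5,344),10,(220,140)),ct,.079)[0]; b=onplane(p((690,225),10,(220,140)),ct,.079)[0]
print(a,b,(a+b)/2,np.linalg.norm(a-b),np.degrees(np.arctan2(*(a-b)[[1,0]]))-90)
# rest top corners (far edge z~.097)
A=onplane([p((110,192),10,(220,140)),p((600,98),10,(220,140))],ct,.097);print(A,A.mean(0),np.linalg.norm(A[0]-A[1]),np.degrees(np.arctan2(*(A[0]-A[1])[[1,0]]))-90)
B=onplane([p((180,475),10,(220,140)),p((632,388),10,(220,140))],ct,.0);print(B,B.mean(0),np.linalg.norm(B[0]-B[1]))
# marker
foot=onplane((221.0,149.7),ct,.010);print("foot",foot)
print("foot side",onplane(p((270,482),10*500/500,(150,160)),cs,.010))
sc=600/80
print(onplane((150+272/10-.5,160+482/sc-.5),cs,.010), "head top side",onplane((150+170/10-.5,160+125/sc-.5),cs,.18),"head top",onplane((130+431/5-.4,120+102/5-.4),ct,.18))
E
```

```text
(array([ 0.6465, -0.085 ,  0.0869]), [np.float64(0.0023772558192875063), np.float64(0.00237725581928767)]) (array([ 0.6206, -0.0893,  0.0746]), [np.float64(0.0005494760606357695), np.float64(0.0005494760606357429)]) (array([0.5982, 0.0922, 0.0818]), [np.float64(0.001381279368274814), np.float64(0.0013812793682746471)])
[0.5978 0.1081 0.079 ] [ 0.6351 -0.0866  0.079 ] [0.6165 0.0108 0.079 ] 0.19822578897842127 10.861291826890138
[[ 0.6445  0.0991  0.097 ]
 [ 0.6736 -0.0569  0.097 ]] [0.659  0.0211 0.097 ] 0.15874265413520808 10.554896271584468
[[ 0.5605  0.0825  0.    ]
 [ 0.5895 -0.0723  0.    ]] [0.575  0.0051 0.    ] 0.15743937111666634
foot [[0.6878 0.1381 0.01  ]]
foot side [[0.7187 0.0982 0.01  ]]
[[0.6856 0.1415 0.01  ]] head top side [[0.6877 0.1387 0.18  ]] head top [[0.6893 0.1368 0.18  ]]
```

The measurements agree: the sole is 198 mm long, the marker's two views match to about 3 mm, and the spots lie 105 mm from their plates. The interface can only shift and spin, not lean the tool. So I plan to take the rib with vertical fingers and let the closing pads turn it upright.

step_arm(plan=[{"grip":-1,"slide":[0,-0.006,0],"spin":-6.6},{"grip":0.1,"slide":[0,-0.006,0],"spin":-6.6},{"grip":0.1,"slide":[0,-0.006,0],"spin":-6.6},{"grip":0.1,"slide":[0,-0.006,0],"spin":-6.6},{"grip":0.1,"slide":[0,-0.006,0],"spin":-6.6},{"grip":0.1,"slide":[0,-0.006,0],"spin":-6.6},{"grip":0.1,"slide":[0,-0.006,0],"spin":-6.6},{"grip":0.1,"slide":[0,-0.006,0],"spin":-6.6},{"grip":0.1,"slide":[0,-0.006,0],"spin":-6.6},{"grip":0.1,"slide":[0,-0.006,0],"spin":-6.6},{"grip":0.1,"slide":[0,0,0],"spin":-6.6},{"grip":0.1,"slide":[0,0,0],"spin":-6.6}], force=20)

```text
time_s: 1.15
ee_pos: [0.2039, -0.5108, 0.2656]
eef_rot: [-1.571, -0.0, 0.197]
force: [-0.0, -0.1, 0.9]
grip_width: 0.0423
```

step_arm(plan=[{"slide":[0.0248,0,0.0216],"spin":0.5},{"slide":[0.0248,0,0.0216]},{"slide":[0.0248,0,0.0216]},{"slide":[0.0248,0,0.0216]},{"slide":[0.0248,0,0.0216]},{"slide":[0.0248,0,0.0216]},{"slide":[0.0248,0,0.0216]},{"slide":[0.0248,0,0.0216]},{"slide":[0.0248,0,0.0216]},{"slide":[0.0248,0,0.0216]},{"slide":[0.0248,0,0.0216]},{"slide":[0.0248,0,0.0216]},{"slide":[0.0248,0,0.0216]},{"slide":[0.0248,0,0.0216]},{"slide":[0.0248,0,0.0216]},{"slide":[0.0248,0,0.0216]},{"slide":[0.0248,0,0.0216]},{"slide":[0.0248,0,0.0216]},{"slide":[0.0248,0,0.0216]},{"slide":[0,0,0]}])

```text
schema error: expected keys grip, slide, spin
```

```bash
python3 - <<'E'
from h import *
o=get_obs(); c=cams.calibration("wrist"); im=cams.camera("wrist")
np.set_printoptions(precision=4,suppress=True)
print(o['ee_pos'],o['eef_rot'],o['grip_width'],o['qpos'],c['T']);
C=np.array([.6199,.0115,.0749]);y=np.radians(10.8);e=np.array([np.cos(y),np.sin(y),0]);f=np.array([-np.sin(y),np.cos(y),0])
n=-.469*e+np.array([0,0,.883]);t=.883*e+np.array([0,0,.469])
im=cv2.resize(im,None,fx=1.5,fy=1.5)
P=[C+a*t+b*f+k*n for a,b,k in [(-.015,-.1,.008),(.015,-.1,.008),(.015,.1,.008),(-.015,.1,.008)]]
Q=[C+a*t+b*f+k*n for a,b,k in [(-.006,-.055,.04),(.006,-.055,.04),(.006,.055,.04),(-.006,.055,.04)]]
for S,col in((P,(0,255,0)),(Q,(255,0,255))):
  cv2.polylines(im,[np.int32(proj(np.array(S),c)*1.5)],True,col,1)
cv2.imwrite("pics/w1.png",im)
E
```

```text
[ 0.2039 -0.5108  0.2656] [-1.571 -0.     0.197] 0.04233821343152349 [-1.2576  0.2611  1.4312 -0.      1.4492 -1.4546] [[ 0.9805 -0.1885 -0.0548  0.1872]
 [ 0.1963  0.9412  0.2749 -0.4302]
 [-0.0002 -0.2803  0.9599  0.4453]
 [ 0.      0.      0.      1.    ]]
```

View pics/w1.png

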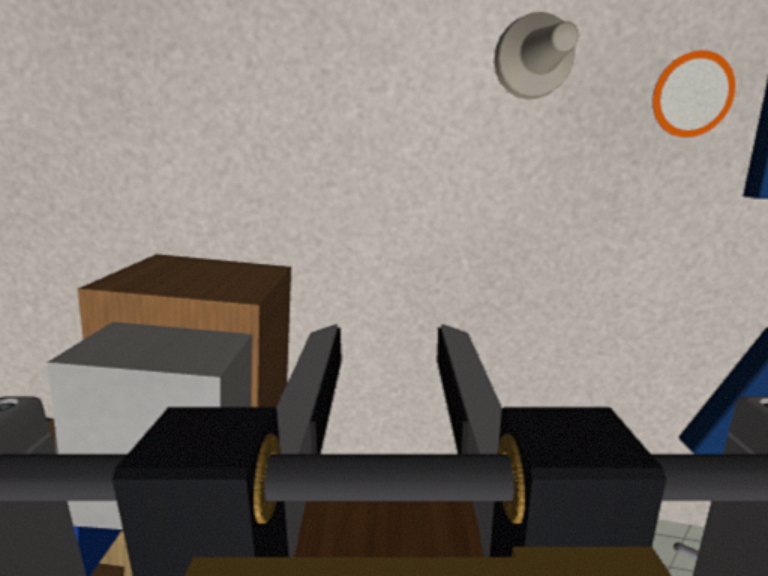

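All keys are required in each row, so nothing moved (the picture is only the start area). I'll resend the move.

step_arm(plan=[{"grip":0.1,"slide":[0.0248,0,0.0216],"spin":0.5},{"grip":0.1,"slide":[0.0248,0,0.0216],"spin":0},{"grip":0.1,"slide":[0.0248,0,0.0216],"spin":0},{"grip":0.1,"slide":[0.0248,0,0.0216],"spin":0},{"grip":0.1,"slide":[0.0248,0,0.0216],"spin":0},{"grip":0.1,"slide":[0.0248,0,0.0216],"spin":0},{"grip":0.1,"slide":[0.0248,0,0.0216],"spin":0},{"grip":0.1,"slide":[0.0248,0,0.0216],"spin":0},{"grip":0.1,"slide":[0.0248,0,0.0216],"spin":0},{"grip":0.1,"slide":[0.0248,0,0.0216],"spin":0},{"grip":0.1,"slide":[0.0248,0,0.0216],"spin":0},{"grip":0.1,"slide":[0.0248,0,0.0216],"spin":0},{"grip":0.1,"slide":[0.0248,0,0.0216],"spin":0},{"grip":0.1,"slide":[0.0248,0,0.0216],"spin":0},{"grip":0.1,"slide":[0.0248,0,0.0216],"spin":0},{"grip":0.1,"slide":[0.0248,0,0.0216],"spin":0},{"grip":0.1,"slide":[0.0248,0,0.0216],"spin":0},{"grip":0.1,"slide":[0.0248,0,0.0216],"spin":0},{"grip":0.1,"slide":[0.0248,0,0.0216],"spin":0},{"grip":0.1,"slide":[0,0,0],"spin":0}])

```text
time_s: 2.87
ee_pos: [0.5944, -0.0175, 0.2643]
eef_rot: [-1.57, 0.001, 0.183]
force: [-0.1, -0.1, -0.2]
grip_width: 0.0422
```

```bash
cat > w.py <<'E'
from h import *
import sys
o=get_obs(); c=cams.calibration("wrist"); im=cams.camera("wrist")
np.set_printoptions(precision=4,suppress=True)
print(o['ee_pos'],o['eef_rot'],o['grip_width'],o['qpos'])
C=np.array([.6199,.0115,.0749]);y=np.radians(10.8);e=np.array([np.cos(y),np.sin(y),0]);f=np.array([-np.sin(y),np.cos(y),0])
n=-.469*e+np.array([0,0,.883]);t=.883*e+np.array([0,0,.469])
im=cv2.resize(im,None,fx=1.5,fy=1.5)
P=[C+a*t+b*f+k*n for a,b,k in [(-.015,-.1,.008),(.015,-.1,.008),(.015,.1,.008),(-.015,.1,.008)]]
Q=[C+a*t+b*f+k*n for a,b,k in [(-.006,-.055,.04),(.006,-.055,.04),(.006,.055,.04),(-.006,.055,.04)]]
for S,col in((P,(0,255,0)),(Q,(255,0,255))):
  cv2.polylines(im,[np.int32(proj(np.array(S),c)*1.5)],True,col,1)
cv2.imwrite(sys.argv[1],im)
E
python3 w.py pics/w2.png
```

```text
[ 0.5944 -0.0175  0.2643] [-1.5697  0.0009  0.1831] 0.04216294322461032 [-0.0914  0.3665  1.2972  0.0008  1.479  -0.2745]
```

View pics/w2.png

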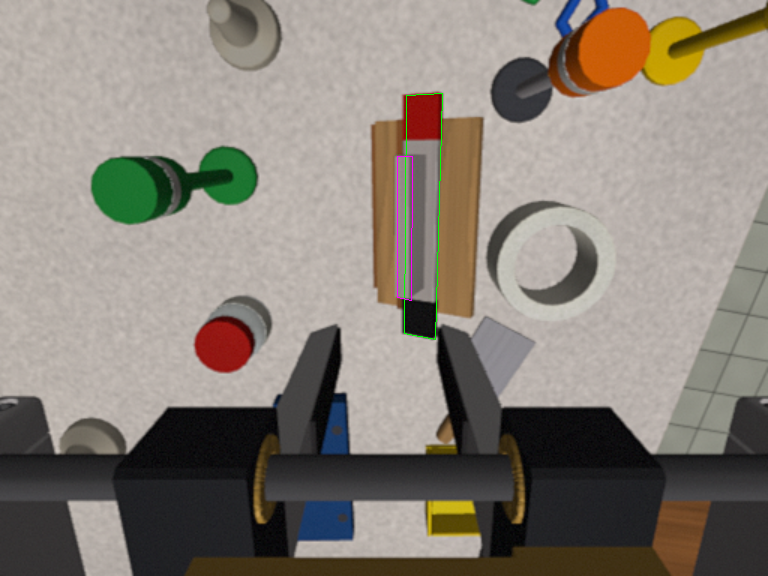

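The drawn straightedge pose lies right on the real one. The red end is near (422,115) and the rib at (404,228). Moving over it and going down.

step_arm(plan=[{"grip":0.1,"slide":[0.0082,0.01,0.012],"spin":-0.3},{"grip":0.1,"slide":[0.0082,0.01,0.012],"spin":0},{"grip":0.1,"slide":[0,0.02,0],"spin":0},{"grip":0.1,"slide":[0,0.02,0],"spin":0},{"grip":0.1,"slide":[0,0.02,0],"spin":0},{"grip":0.1,"slide":[0,0.02,0],"spin":0},{"grip":0.1,"slide":[0,0.02,0],"spin":0},{"grip":0.1,"slide":[0,0.02,0],"spin":0},{"grip":0.1,"slide":[0,0,0],"spin":0},{"grip":0.1,"slide":[0,0,0],"spin":0}])

```text
time_s: 3.75
ee_pos: [0.6037, 0.0053, 0.1246]
eef_rot: [-1.57, 0.002, 0.187]
force: [0.5, -1.0, 0.9]
grip_width: 0.0424
```

```bash
python3 w.py pics/w3.png
```

```text
[0.6037 0.0053 0.1246] [-1.5702  0.0021  0.1869] 0.04243752833796416 [-0.0519  0.4927  1.4476  0.      1.2035 -0.2389]
```

View pics/w3.png

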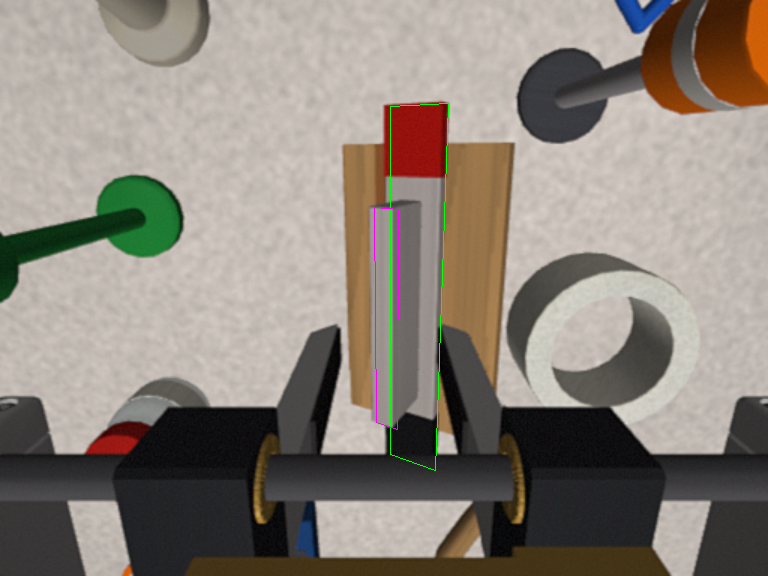

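Fingers straddle the rib, with the image about 1 mm nearer than predicted. Final descent.

step_arm(plan=[{"grip":0.1,"slide":[0.002,0.01,0.0035],"spin":0},{"grip":0.1,"slide":[0,0.01,0],"spin":0},{"grip":0.1,"slide":[0,0.0085,0],"spin":0},{"grip":0.1,"slide":[0,0,0],"spin":0},{"grip":0.1,"slide":[0,0,0],"spin":0}])

```text
time_s: 4.22
ee_pos: [0.6053, 0.0089, 0.0963]
eef_rot: [-1.571, 0.001, 0.188]
force: [-0.2, 0.2, 0.6]
grip_width: 0.0419
```

```bash
cat > look.py <<'E'
from h import *
import sys
o=get_obs(); np.set_printoptions(precision=4,suppress=True)
print(o['time_s'],o['ee_pos'],o['eef_rot'],o['force'],o['grip_width'])
a=cams.camera("wrist"); b=cams.camera("side")
x0,x1,y0,y1=map(int,sys.argv[2:6])
b=cv2.resize(b[y0:y1,x0:x1],(400,int(400*(y1-y0)/(x1-x0))),interpolation=2); a=cv2.resize(a,(400,300))
H=max(300,b.shape[0]); out=np.zeros((H,800,3),np.uint8); out[:300,:400]=a; out[:b.shape[0],400:]=b
cv2.imwrite(sys.argv[1],out)
E
python3 look.py pics/l1.png 150 300 110 260
```

```text
4.2167 [0.6053 0.0089 0.0963] [-1.5705  0.0011  0.1878] [-0.2259  0.1786  0.5693] 0.04192795891204866
```

View pics/l1.png

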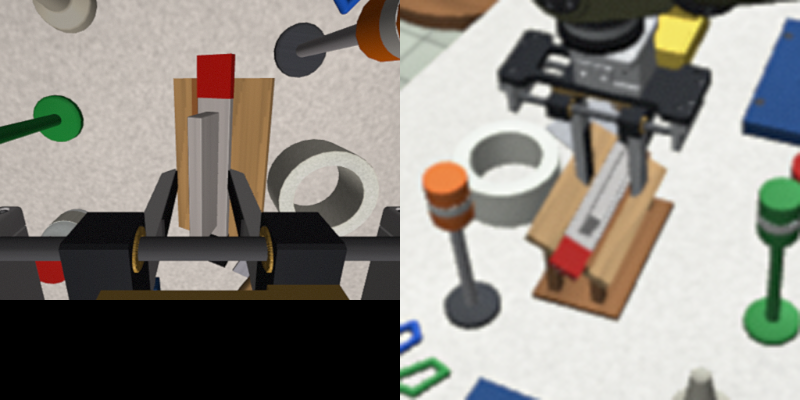

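step_arm(plan=[{"grip":0.6,"slide":[0,0,0],"spin":0},{"grip":0.6,"slide":[0,0,0],"spin":0},{"grip":0.7,"slide":[0,0,0],"spin":0},{"grip":0.7,"slide":[0,0,0],"spin":0}], force=15)

```text
time_s: 4.65
ee_pos: [0.6046, 0.0087, 0.0972]
eef_rot: [-1.571, 0.003, 0.188]
force: [-26.9, -4.4, 18.8]
grip_width: 0.0191
```

```bash
python3 look.py pics/l2.png 150 300 110 260
```

```text
4.65 [0.6046 0.0087 0.0972] [-1.5707  0.0027  0.1878] [-26.8554  -4.4302  18.8053] 0.019083587773406633
```

View pics/l2.png

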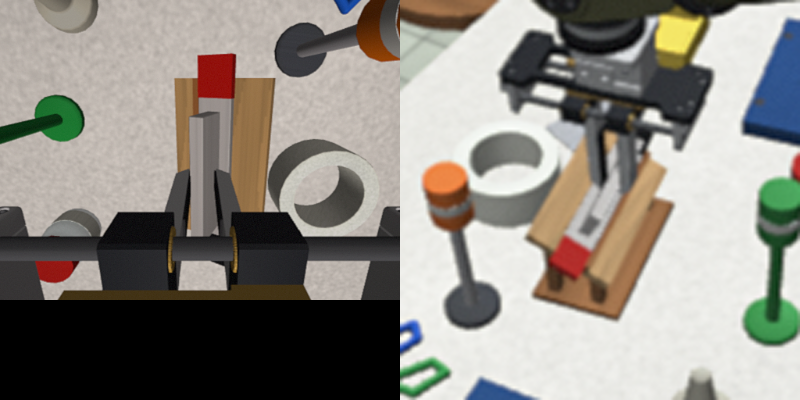

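Contact is made, and the fingers push the rib forward by about 27 N, so I ease back and up a little while the rib turns.

step_arm(plan=[{"grip":0.7,"slide":[-0.002,-0.002,0],"spin":0},{"grip":0.7,"slide":[-0.001,-0.002,0],"spin":0},{"grip":0.7,"slide":[0,-0.002,0],"spin":0},{"grip":0.7,"slide":[0,0,0],"spin":0}], force=15)

```text
time_s: 5.08
ee_pos: [0.6029, 0.0084, 0.1035]
eef_rot: [-1.571, -0.001, 0.188]
force: [-0.5, -0.1, -0.5]
grip_width: 0.0143
```

```bash
python3 look.py pics/l3.png 150 300 110 260
```

```text
5.0833 [0.6029 0.0084 0.1035] [-1.571  -0.0009  0.1878] [-0.5283 -0.0933 -0.4837] 0.01433359754604895
```

View pics/l3.png

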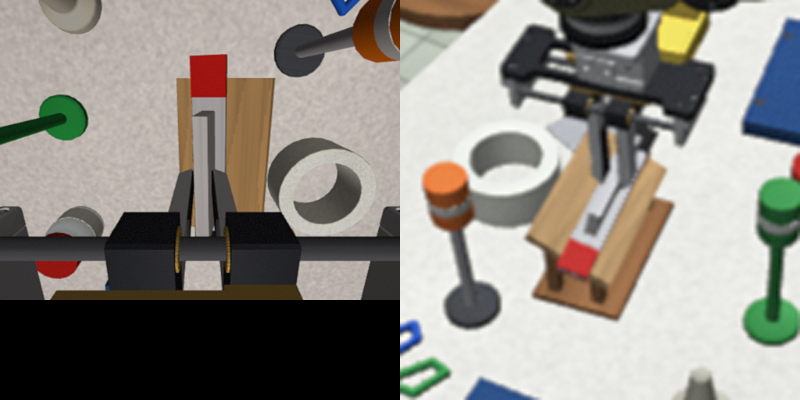

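The straightedge has turned nearly level. Now closing fully and lifting.

step_arm(plan=[{"grip":1,"slide":[0,-0.001,0],"spin":0},{"grip":1,"slide":[0,-0.002,0],"spin":0},{"grip":1,"slide":[0,-0.002,0],"spin":0},{"grip":1,"slide":[0,-0.004,0],"spin":0},{"grip":1,"slide":[0,-0.006,0],"spin":0},{"grip":1,"slide":[0,-0.012,0],"spin":0},{"grip":1,"slide":[0,-0.016,0],"spin":0},{"grip":1,"slide":[0,-0.02,0],"spin":0},{"grip":1,"slide":[0,0,0],"spin":0},{"grip":1,"slide":[0,0,0],"spin":0}], force=35)

```text
time_s: 6.02
ee_pos: [0.603, 0.0083, 0.1671]
eef_rot: [-1.571, -0.002, 0.188]
force: [0.1, 0.0, -3.4]
grip_width: 0.0118
```

```bash
python3 look.py pics/l4.png 150 300 80 230
```

```text
6.0167 [0.603  0.0083 0.1671] [-1.5714 -0.0023  0.1879] [ 0.1024  0.0036 -3.3879] 0.011812333851002084
```

View pics/l4.png

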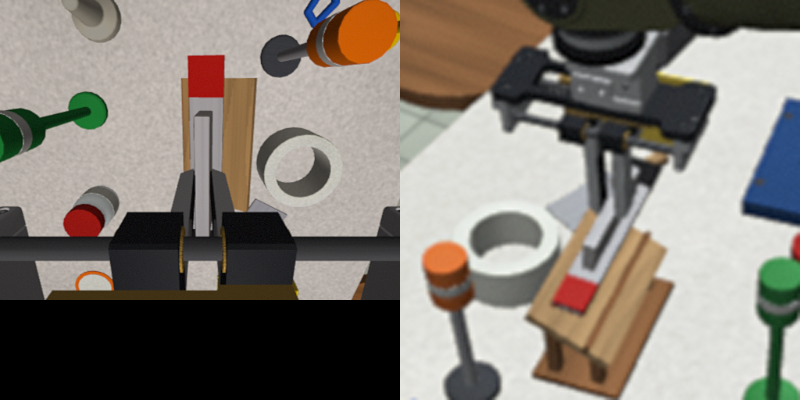

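Held level at 11.8 mm width, the rib's thickness. Now measuring how it sits in the hand.

```bash
python3 - <<'E'
from h import *
np.set_printoptions(precision=4,suppress=True)
o=get_obs();cal={};cen={};bx={}
for n in("wrist","side","top"):
  cal[n]=cams.calibration(n); im=cams.camera(n); cv2.imwrite(f"pics/{n}5.png",im)
  h=cv2.cvtColor(im,cv2.COLOR_BGR2HSV)
  m=cv2.inRange(h,np.array((170,150,50)),np.array((180,255,255)))|cv2.inRange(h,np.array((0,150,50)),np.array((3,255,255)))
  g=proj(o['ee_pos']+np.array([-.0155,.083,-.02]),cal[n])[0]
  cc,_=cv2.findContours(m,0,1)
  k=min([k for k in cc if cv2.contourArea(k)>25],key=lambda k:np.linalg.norm(np.array(cv2.minAreaRect(k)[0])-g))
  M=cv2.moments(k); print(n,g,cv2.minAreaRect(k)); print(cv2.boxPoints(cv2.minAreaRect(k)))
  cen[n]=cv2.minAreaRect(k)[0]
print(o['ee_pos'])
for a,b in(("wrist","side"),("wrist","top"),("top","side")):
  print(a,b,tri([cen[a],cen[b]],[cal[a],cal[b]]))
E
```

```text
wrist [260.5187  97.2004] ((263.5, 97.5), (53.0, 45.0), 90.0)
[[241.  71.]
 [286.  71.]
 [286. 124.]
 [241. 124.]]
side [215.819  189.4981] ((215.40000915527344, 190.3000030517578), (12.965338706970215, 11.067973136901855), 18.434947967529297)
[[207.5 193.5]
 [211.  183. ]
 [223.3 187.1]
 [219.8 197.6]]
top [231.9521 175.3963] ((230.0, 174.5), (9.0, 6.0), 90.0)
[[227. 170.]
 [233. 170.]
 [233. 179.]
 [227. 179.]]
[0.6022 0.0084 0.1651]
wrist side (array([0.5885, 0.0914, 0.1414]), [np.float64(0.00026429702591775024), np.float64(0.00026429702591753584)])
wrist top (array([0.587 , 0.0928, 0.1828]), [np.float64(0.0020986292179511062), np.float64(0.0020986292179512376)])
top side (array([0.5873, 0.096 , 0.1466]), [np.float64(0.0022754003651436518), np.float64(0.00227540036514327)])
```

View pics/wrist5.png

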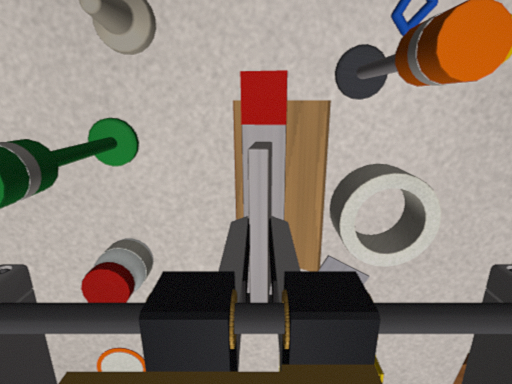

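```bash
python3 - <<'E'
from h import *
np.set_printoptions(precision=4,suppress=True)
o=get_obs();c=cams.calibration("wrist")
y=o['eef_rot'][2];e=np.array([np.cos(y),np.sin(y),0]);f=np.array([-np.sin(y),np.cos(y),0])
for z in(.139,.143,.147):
  P=onplane([(240.7,70.7),(286.3,70.7),(241,124.3),(286,124.3)],c,z)
  print(z,np.linalg.norm(P[0]-P[1]),np.linalg.norm(P[2]-P[3]),np.linalg.norm(P[2]-P[0]),np.degrees(np.arctan2(*(P[1]-P[0])[[1,0]])))
  q=(P[0]+P[1])/2-f*.1; d=q-o['ee_pos']; print(q,d@e,d@f)
# side view: top-face red corners
cs=cams.calibration("side")
s=cv2.imread("pics/side5.png");cv2.imwrite("pics/s5.png",cv2.resize(s[130:215,195:275],(560,595),interpolation=2))
E
```

```text
0.139 0.029850816943147764 0.030934801362632658 0.034437152910918305 10.783040999987623
[0.6042 0.0099 0.139 ] 0.002192966094724261 0.001089260077059009
0.143 0.029270290767425693 0.030333194312280456 0.03376743359569128 10.78304099998762
[0.6042 0.0095 0.143 ] 0.0021435963997626577 0.0007224598933794289
0.147 0.028689764591703627 0.029731587261928136 0.033097714280464235 10.783040999987584
[0.6042 0.0091 0.147 ] 0.0020942267048008356 0.0003556597096998901
```

View pics/s5.png

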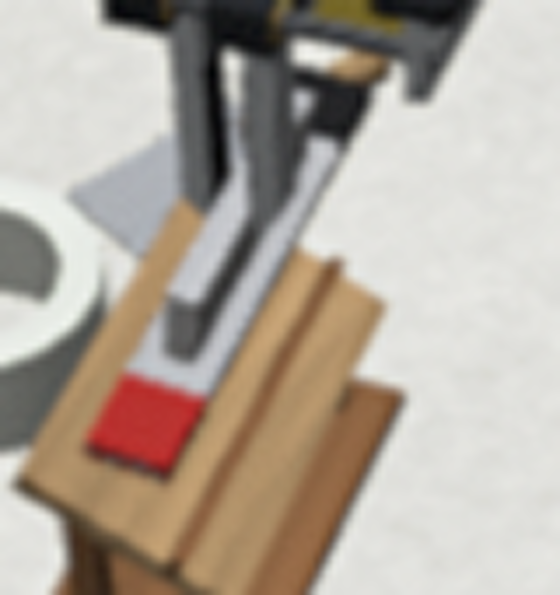

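Held within about 2 mm of centre, with the underside about 32 mm below the TCP. Carrying it over to the right plate.

step_arm(plan=[{"grip":1,"slide":[0,-0.008,0],"spin":-0.8},{"grip":1,"slide":[0,-0.004,-0.008],"spin":0},{"grip":1,"slide":[-0.004,0,-0.014],"spin":0},{"grip":1,"slide":[-0.008,0,-0.0225],"spin":0},{"grip":1,"slide":[-0.008,0,-0.0225],"spin":0},{"grip":1,"slide":[-0.008,0,-0.0225],"spin":0},{"grip":1,"slide":[-0.008,0,-0.0225],"spin":0},{"grip":1,"slide":[-0.008,0,-0.0225],"spin":0},{"grip":1,"slide":[-0.008,0,-0.0225],"spin":0},{"grip":1,"slide":[-0.008,0,-0.0225],"spin":0},{"grip":1,"slide":[-0.008,0,-0.0225],"spin":0},{"grip":1,"slide":[-0.008,0,-0.0225],"spin":0},{"grip":1,"slide":[-0.008,0,-0.0225],"spin":0},{"grip":1,"slide":[-0.008,0,-0.0225],"spin":0},{"grip":1,"slide":[-0.008,0,-0.0135],"spin":0},{"grip":1,"slide":[-0.004,0,-0.01],"spin":0},{"grip":1,"slide":[0,0,0],"spin":0},{"grip":1,"slide":[0,0,0],"spin":0}])

```text
time_s: 7.77
ee_pos: [0.5593, -0.2995, 0.1779]
eef_rot: [-1.57, -0.0, 0.201]
force: [0.2, 0.2, -3.7]
grip_width: 0.0122
```

```bash
cat > w2.py <<'E'
from h import *
import sys
o=get_obs(); c=cams.calibration("wrist"); im=cams.camera("wrist")
np.set_printoptions(precision=4,suppress=True)
print(o['ee_pos'],o['eef_rot'],o['force'],o['grip_width'])
y=np.radians(11.6);e=np.array([np.cos(y),np.sin(y),0]);f=np.array([-np.sin(y),np.cos(y),0]);C=np.array([.5606,-.3022,.022])
P=[C+a*e+b*f for a,b in[(-.04,-.095),(.04,-.095),(.04,.095),(-.04,.095)]]
Q=[C+a*e+b*f+[0,0,.008] for a,b in[(-.015,-.1),(.015,-.1),(.015,.1),(-.015,.1)]]
im=cv2.resize(im,None,fx=1.5,fy=1.5)
for S,col in((P,(0,255,0)),(Q,(255,0,255))):
  cv2.polylines(im,[np.int32(proj(np.array(S),c)*1.5)],True,col,1)
cv2.imwrite(sys.argv[1],im)
d=C-o['ee_pos'];y=o['eef_rot'][2];print("to plate centre tool x,z:",d@[np.cos(y),np.sin(y),0],d@[-np.sin(y),np.cos(y),0])
E
python3 w2.py pics/w6.png
```

```text
[ 0.5593 -0.2995  0.1779] [-1.5705 -0.      0.2011] [ 0.2047  0.2318 -3.6911] 0.012151497785497347
to plate centre tool x,z: 0.0007718062290575687 -0.0029036867355694104
```

View pics/w6.png

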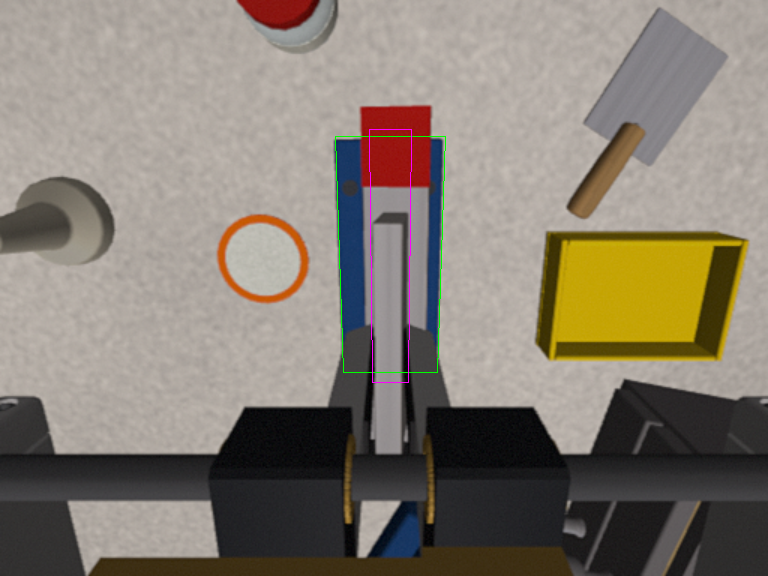

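Overlay of the plate edge matches (top corners (335,137), (445,137)). Going down to just above the face.

step_arm(plan=[{"grip":1,"slide":[0,0.008,-0.0037],"spin":0},{"grip":1,"slide":[0,0.016,0],"spin":0},{"grip":1,"slide":[0,0.02,0],"spin":0},{"grip":1,"slide":[0,0.02,0],"spin":0},{"grip":1,"slide":[0,0.02,0],"spin":0},{"grip":1,"slide":[0,0.016,0],"spin":0},{"grip":1,"slide":[0,0.01,0],"spin":0},{"grip":1,"slide":[0,0,0],"spin":0},{"grip":1,"slide":[0,0,0],"spin":0}])

```text
time_s: 8.57
ee_pos: [0.5604, -0.3028, 0.068]
eef_rot: [-1.571, 0.0, 0.202]
force: [0.3, 0.2, -2.3]
grip_width: 0.0117
```

```bash
python3 w2.py pics/w7.png
```

```text
[ 0.5604 -0.3028  0.068 ] [-1.5706  0.0001  0.2024] [ 0.2785  0.1577 -2.3147] 0.011700820630728845
to plate centre tool x,z: 0.0003208515151579309 0.00054096964161522
```

View pics/w7.png

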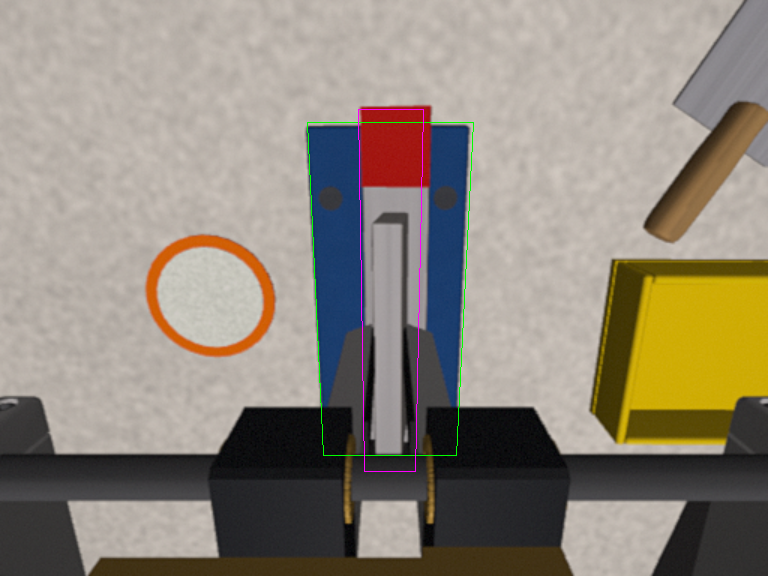

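The straightedge leans about 4° in the pads and sits about 3 mm to the right of plate centre. I shift 2.5 mm back and go down until it touches.

step_arm(plan=[{"grip":1,"slide":[-0.0025,0.004,0],"spin":0},{"grip":1,"slide":[0,0.003,0],"spin":0},{"grip":1,"slide":[0,0.002,0],"spin":0},{"grip":1,"slide":[0,0,0],"spin":0}])

```text
time_s: 8.95
ee_pos: [0.5575, -0.3036, 0.0587]
eef_rot: [-1.571, 0.0, 0.202]
force: [-0.1, -0.3, -2.6]
grip_width: 0.0122
```

step_arm(plan=[{"grip":1,"slide":[0,0.002,0],"spin":0},{"grip":1,"slide":[0,0.001,0],"spin":0},{"grip":1,"slide":[0,0,0],"spin":0}])

```text
time_s: 9.2
ee_pos: [0.5576, -0.3036, 0.0557]
eef_rot: [-1.571, 0.0, 0.202]
force: [0.7, 0.5, -2.2]
grip_width: 0.0118
```

```bash
python3 w2.py pics/w8.png
```

```text
[ 0.5576 -0.3036  0.0557] [-1.5706  0.0002  0.2018] [ 0.7056  0.4733 -2.1602] 0.011775615410653
to plate centre tool x,z: 0.0031834270616878145 0.0007896141160197418
```

View pics/w8.png

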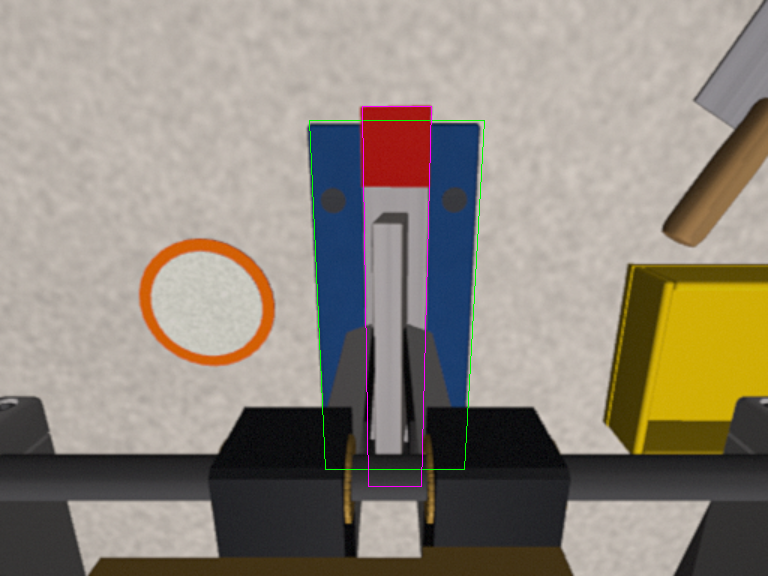

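The sole is now exactly on its target outline. Continuing down.

step_arm(plan=[{"grip":1,"slide":[0,0.001,0],"spin":0},{"grip":1,"slide":[0,0.001,0],"spin":0},{"grip":1,"slide":[0,0,0],"spin":0}])

```text
time_s: 9.5
ee_pos: [0.5576, -0.3036, 0.0537]
eef_rot: [-1.571, 0.0, 0.202]
force: [1.1, -0.7, -2.3]
grip_width: 0.0122
```

step_arm(plan=[{"grip":1,"slide":[0,0.001,0],"spin":0},{"grip":1,"slide":[0,0.001,0],"spin":0},{"grip":1,"slide":[0,0,0],"spin":0}])

```text
time_s: 9.75
ee_pos: [0.5583, -0.3038, 0.0526]
eef_rot: [-1.572, -0.001, 0.202]
force: [2.0, 0.1, 2.8]
grip_width: 0.0118
```

Contact made. Pressing slightly more so that the sole levels, then letting go.

step_arm(plan=[{"grip":1,"slide":[0,0.001,0],"spin":0},{"grip":1,"slide":[0,0,0],"spin":0},{"grip":0.7,"slide":[0,0,0],"spin":0},{"grip":0.6,"slide":[0,0,0],"spin":0},{"grip":0.5,"slide":[0,0,0],"spin":0},{"grip":0.4,"slide":[0,0,0],"spin":0},{"grip":0.4,"slide":[0,0,0],"spin":0},{"grip":0.4,"slide":[0,-0.02,0],"spin":0},{"grip":0.4,"slide":[0,-0.02,0],"spin":0},{"grip":0.4,"slide":[0,-0.02,0],"spin":0},{"grip":0.4,"slide":[0,0,0],"spin":0}])

```text
time_s: 10.67
ee_pos: [0.5589, -0.3045, 0.115]
eef_rot: [-1.575, -0.004, 0.202]
force: [0.1, -0.3, 0.8]
grip_width: 0.0282
```

```bash
python3 w2.py pics/w9.png; python3 look.py pics/l9.png 240 390 80 200
```

```text
[ 0.5589 -0.3045  0.115 ] [-1.5745 -0.0038  0.2017] [ 0.0549 -0.2749  0.849 ] 0.028238906330691562
to plate centre tool x,z: 0.0020962850836079463 0.0019231880654299045
10.7167 [ 0.5584 -0.3041  0.1127] [-1.573  -0.0022  0.2017] [-0.4161  0.251   0.1187] 0.028367189451989874
```

View pics/w9.png

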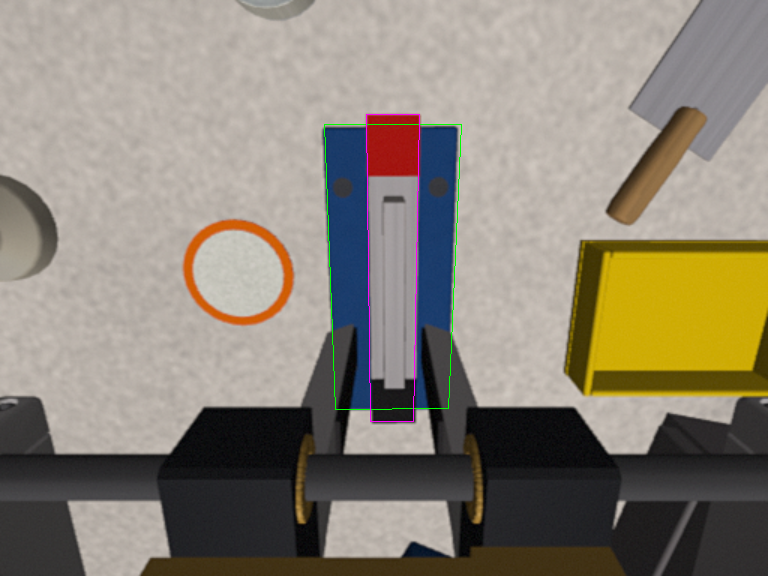

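View pics/l9.png

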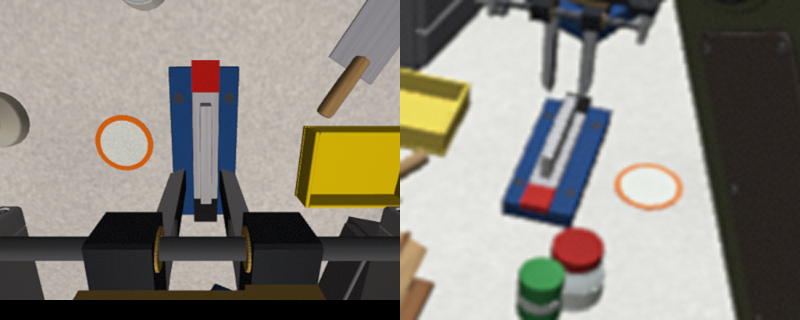

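It lies flat, exactly on the target outline. Now I close the fingers and go over the red end.

step_arm(plan=[{"grip":1,"slide":[0.001,0,0.012],"spin":0},{"grip":1,"slide":[0.0015,0,0.02],"spin":0},{"grip":1,"slide":[0,0,0.02],"spin":0},{"grip":1,"slide":[0,0,0.02],"spin":0},{"grip":1,"slide":[0,0,0.0145],"spin":0},{"grip":1,"slide":[0,0.015,0],"spin":0},{"grip":1,"slide":[0,0.02,0],"spin":0},{"grip":1,"slide":[0,0.02,0],"spin":0},{"grip":1,"slide":[0,0.014,0],"spin":0},{"grip":1,"slide":[0,0,0],"spin":0},{"grip":1,"slide":[0,0,0],"spin":0}], force=10)

```text
time_s: 11.73
ee_pos: [0.5422, -0.2176, 0.0411]
eef_rot: [-1.569, 0.002, 0.202]
force: [0.7, -0.3, 0.7]
grip_width: 0.0005
```

```bash
python3 look.py pics/l10.png 240 390 80 200
```

```text
11.7333 [ 0.5422 -0.2176  0.0411] [-1.5694  0.0018  0.2021] [ 0.6945 -0.3006  0.7299] 0.0004900619442581761
```

View pics/l10.png

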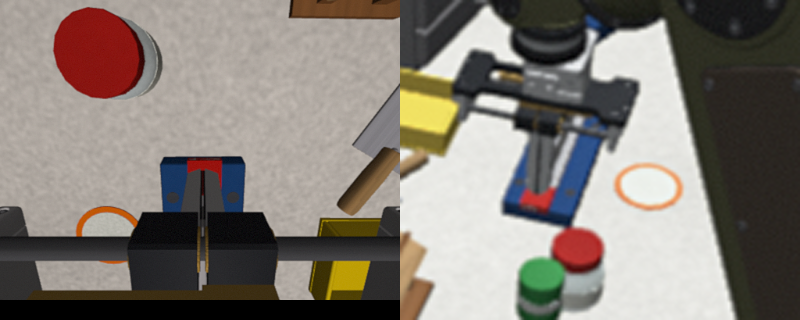

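Tip is over the middle of the red end. Pressing.

step_arm(plan=[{"grip":1,"slide":[0.001,0.004,0],"spin":0},{"grip":1,"slide":[0,0.003,0],"spin":0},{"grip":1,"slide":[0,0.002,0],"spin":0},{"grip":1,"slide":[0,0,0],"spin":0}])

```text
time_s: 12.17
ee_pos: [0.5436, -0.2182, 0.0326]
eef_rot: [-1.571, 0.0, 0.202]
force: [0.3, -0.3, 0.4]
grip_width: 0.0004
```

step_arm(plan=[{"grip":1,"slide":[0,0.001,0],"spin":0},{"grip":1,"slide":[0,0.001,0],"spin":0},{"grip":1,"slide":[0,0.001,0],"spin":0},{"grip":1,"slide":[0,0,0],"spin":0}])

```text
time_s: 12.5
ee_pos: [0.5439, -0.2183, 0.0303]
eef_rot: [-1.571, -0.0, 0.202]
force: [-1.3, 0.5, 3.9]
grip_width: 0.0006
```

step_arm(plan=[{"grip":1,"slide":[0,0.0005,0],"spin":0},{"grip":1,"slide":[0,0,0],"spin":0},{"grip":1,"slide":[0,0,0],"spin":0},{"grip":1,"slide":[0,0,0],"spin":0}])

```text
time_s: 12.83
ee_pos: [0.5439, -0.2183, 0.0303]
eef_rot: [-1.571, -0.0, 0.202]
force: [-3.7, 1.7, 10.0]
grip_width: 0.0005
```

```bash
python3 look.py pics/l11.png 270 345 90 170
```

```text
12.8333 [ 0.5439 -0.2183  0.0303] [-1.5711 -0.0003  0.2018] [-3.6695  1.6748 10.0151] 0.0004897408848719242
```

View pics/l11.png

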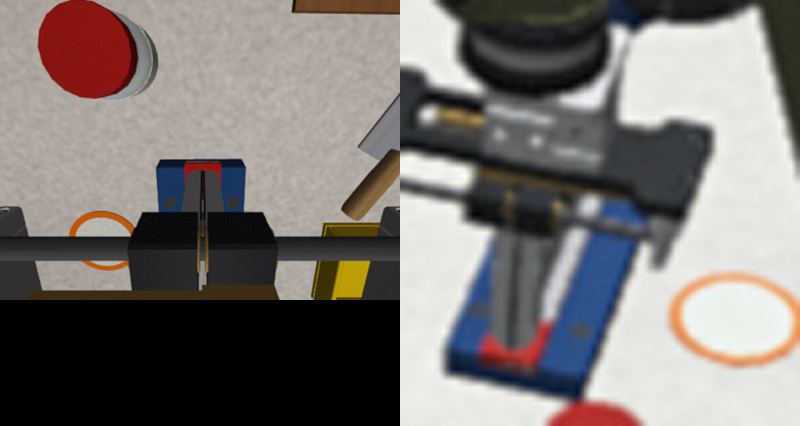

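Red end held 10 N firmly at z = 0.030, with no give. Lifting straight off and moving to the black end.

step_arm(plan=[{"grip":1,"slide":[0,-0.003,0],"spin":0},{"grip":1,"slide":[0,-0.012,0],"spin":0},{"grip":1,"slide":[0,-0.025,0],"spin":0},{"grip":1,"slide":[0,-0.025,0],"spin":0},{"grip":1,"slide":[0,0,-0.012],"spin":0},{"grip":1,"slide":[0,0,-0.025],"spin":0},{"grip":1,"slide":[0,0,-0.025],"spin":0},{"grip":1,"slide":[0,0,-0.025],"spin":0},{"grip":1,"slide":[0,0,-0.025],"spin":0},{"grip":1,"slide":[0,0,-0.025],"spin":0},{"grip":1,"slide":[0,0,-0.022],"spin":0},{"grip":1,"slide":[0,0,-0.011],"spin":0},{"grip":1,"slide":[0,0.005,0],"spin":0},{"grip":1,"slide":[0,0,0],"spin":0},{"grip":1,"slide":[0,0,0],"spin":0}])

```text
time_s: 14.18
ee_pos: [0.5776, -0.3839, 0.0889]
eef_rot: [-1.57, 0.001, 0.202]
force: [0.5, 0.3, -0.2]
grip_width: 0.0
```

```bash
python3 w2.py pics/w12.png; python3 look.py pics/l12.png 240 390 80 200
```

```text
[ 0.5776 -0.3839  0.0889] [-1.5698  0.0007  0.2022] [ 0.5303  0.3087 -0.1835] 3.738497708603893e-05
to plate centre tool x,z: -0.0002924309473527879 0.08343013330853752
14.2333 [ 0.5779 -0.3838  0.0894] [-1.5703  0.0003  0.2025] [ 0.4987  0.3872 -0.2519] 0.0005976032781328231
```

View pics/l12.png

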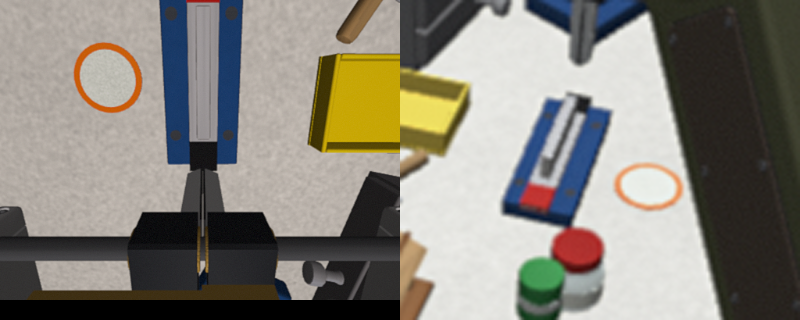

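View pics/w12.png

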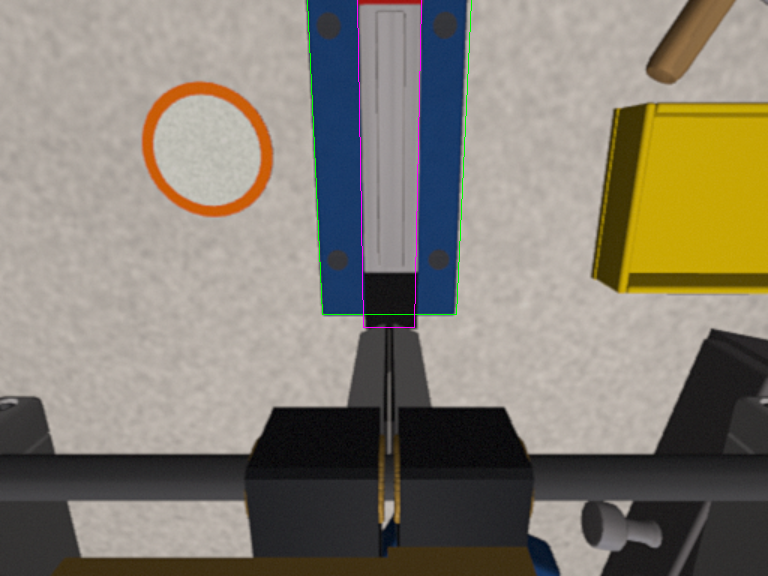

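The straightedge hasn't moved. Going down on the black end.

step_arm(plan=[{"grip":1,"slide":[0,0.01,-0.0015],"spin":0},{"grip":1,"slide":[0,0.02,0],"spin":0},{"grip":1,"slide":[0,0.014,0],"spin":0},{"grip":1,"slide":[0,0.009,0],"spin":0},{"grip":1,"slide":[0,0.003,0],"spin":0},{"grip":1,"slide":[0,0,0],"spin":0},{"grip":1,"slide":[0,0,0],"spin":0}])

```text
time_s: 14.92
ee_pos: [0.5784, -0.3864, 0.034]
eef_rot: [-1.571, -0.0, 0.202]
force: [0.4, -0.7, 0.4]
grip_width: 0.0004
```

step_arm(plan=[{"grip":1,"slide":[0,0.002,0],"spin":0},{"grip":1,"slide":[0,0.001,0],"spin":0},{"grip":1,"slide":[0,0.001,0],"spin":0},{"grip":1,"slide":[0,0.0005,0],"spin":0},{"grip":1,"slide":[0,0,0],"spin":0},{"grip":1,"slide":[0,0,0],"spin":0}])

```text
time_s: 15.42
ee_pos: [0.5784, -0.3864, 0.0303]
eef_rot: [-1.572, -0.001, 0.202]
force: [-3.2, 1.7, 8.4]
grip_width: 0.0002
```

```bash
python3 look.py pics/l13.png 240 390 80 200
```

```text
15.4167 [ 0.5784 -0.3864  0.0303] [-1.5717 -0.0007  0.2018] [-3.2259  1.7337  8.3582] 0.0001530492814750492
```

View pics/l13.png

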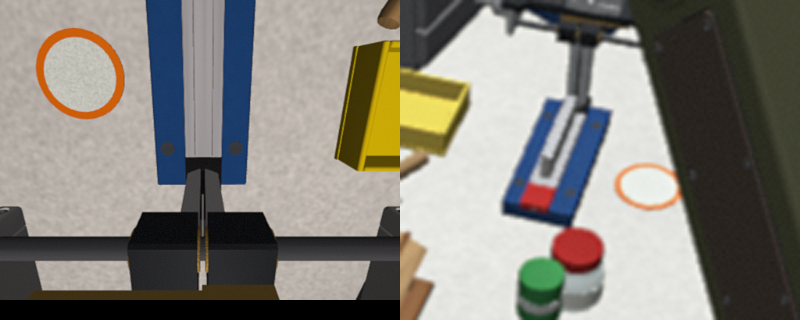

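Both ends press to the same height (0.0303) with no rocking. So the right plate is flush and the left plate is proud, matching the picture. Lifting and heading to the marker.

step_arm(plan=[{"grip":1,"slide":[0,-0.004,0],"spin":0},{"grip":1,"slide":[0,-0.015,0],"spin":0},{"grip":1,"slide":[0,-0.03,0],"spin":0},{"grip":1,"slide":[0,-0.035,0],"spin":0},{"grip":1,"slide":[0,-0.035,0],"spin":0},{"grip":1,"slide":[0,-0.035,0],"spin":0},{"grip":1,"slide":[0,-0.035,0],"spin":0},{"grip":1,"slide":[0,-0.015,0],"spin":0},{"grip":1,"slide":[0,0,0],"spin":0}])

```text
time_s: 16.27
ee_pos: [0.579, -0.3868, 0.2393]
eef_rot: [-1.577, -0.005, 0.202]
force: [-0.1, 0.6, 0.3]
grip_width: 0.0008
```

step_arm(plan=[{"grip":-0.5,"slide":[0.006,0,0.014],"spin":0},{"grip":-0.5,"slide":[0.012,0,0.027],"spin":0},{"grip":-0.5,"slide":[0.012,0,0.027],"spin":0},{"grip":-0.5,"slide":[0.012,0,0.027],"spin":0},{"grip":-0.5,"slide":[0.012,0,0.027],"spin":0},{"grip":-0.5,"slide":[0.012,0,0.027],"spin":0},{"grip":-0.5,"slide":[0.012,0,0.027],"spin":0},{"grip":-0.5,"slide":[0.012,0,0.027],"spin":0},{"grip":-0.5,"slide":[0.012,0,0.027],"spin":0},{"grip":-0.5,"slide":[0.012,0,0.027],"spin":0},{"grip":-0.5,"slide":[0.012,0,0.027],"spin":0},{"grip":-0.5,"slide":[0.012,0,0.027],"spin":0},{"grip":-0.5,"slide":[0.012,0,0.027],"spin":0},{"grip":-0.5,"slide":[0.006,0,0.014],"spin":0},{"grip":-0.5,"slide":[0,0,0],"spin":0},{"grip":-0.5,"slide":[0,0,0],"spin":0}])

```text
time_s: 17.6
ee_pos: [0.66, -0.0096, 0.2321]
eef_rot: [-1.571, 0.001, 0.203]
force: [0.4, -0.2, -0.3]
grip_width: 0.0706
```

```bash
python3 - <<'E'
from h import *
np.set_printoptions(precision=4,suppress=True)
o=get_obs();c=cams.calibration("wrist");im=cams.camera("wrist")
print(o['ee_pos'],o['eef_rot'],o['grip_width'],o['qpos'])
im2=cv2.resize(im,None,fx=1.5,fy=1.5)
for z,r in((.18,.02),(.0,.028)):
  th=np.linspace(0,2*np.pi,40); P=np.c_[.6882+r*np.cos(th),.138+r*np.sin(th),0*th+z]
  cv2.polylines(im2,[np.int32(proj(P,c)*1.5)],True,(255,0,255),1)
cv2.imwrite("pics/w14.png",im2)
d=np.array([.6882,.138,0])-o['ee_pos'];y=o['eef_rot'][2];print("to marker:",d@[np.cos(y),np.sin(y),0],d@[-np.sin(y),np.cos(y),0])
E
```

```text
[ 0.66   -0.0096  0.2321] [-1.5706  0.0015  0.203 ] 0.07058519246495652 [-0.07    0.5391  1.1253 -0.0002  1.4787 -0.273 ]
to marker: 0.05735808465143799 0.1389231090694702
```

View pics/w14.png

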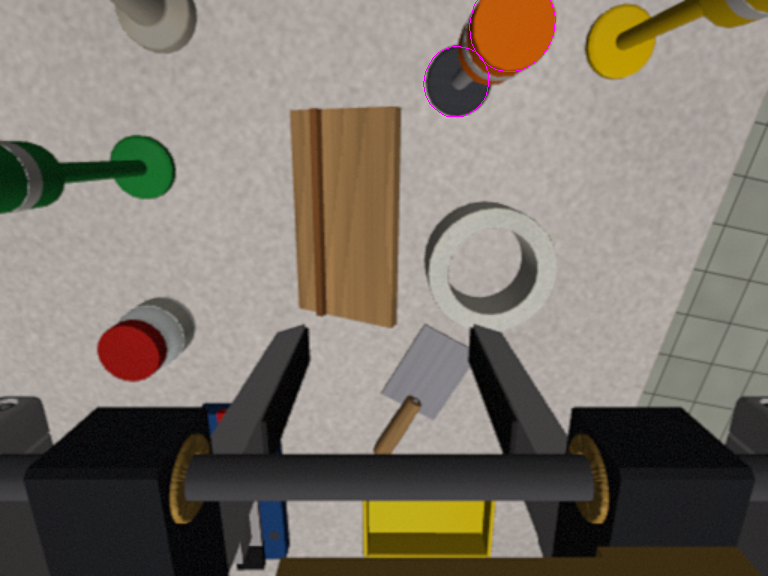

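Overlay matches the marker (head at (512,30), foot at (457,82)). Moving above it.

step_arm(plan=[{"grip":-0.5,"slide":[0.008,0,0.018],"spin":0},{"grip":-0.5,"slide":[0.011,0,0.028],"spin":0},{"grip":-0.5,"slide":[0.011,0,0.028],"spin":0},{"grip":-0.5,"slide":[0.011,0,0.028],"spin":0},{"grip":-0.5,"slide":[0.01,0,0.023],"spin":0},{"grip":-0.5,"slide":[0.006,0,0.014],"spin":0},{"grip":-0.5,"slide":[0,0,0],"spin":0},{"grip":-0.5,"slide":[0,0,0],"spin":0}])

```text
time_s: 18.32
ee_pos: [0.6885, 0.1365, 0.2326]
eef_rot: [-1.571, 0.001, 0.201]
force: [-0.1, 0.5, 1.1]
grip_width: 0.0707
```

```bash
cat > m.py <<'E'
from h import *
import sys
np.set_printoptions(precision=4,suppress=True)
o=get_obs();cw=cams.calibration("wrist");im=cams.camera("wrist")
d=np.array([.6882,.138,0])-o['ee_pos'];y=o['eef_rot'][2];print(o['ee_pos'],o['eef_rot'],o['grip_width'],"to marker:",d@[np.cos(y),np.sin(y),0],d@[-np.sin(y),np.cos(y),0])
im2=cv2.resize(im,None,fx=1.5,fy=1.5)
for z,r in((.18,.02),(.01,.028)):
  th=np.linspace(0,2*np.pi,40); P=np.c_[.6882+r*np.cos(th),.138+r*np.sin(th),0*th+z]
  cv2.polylines(im2,[np.int32(proj(P,cw)*1.5)],True,(255,0,255),1)
cv2.imwrite(sys.argv[1],im2)
E
python3 m.py pics/w15.png;  python3 look.py pics/l15.png 100 250 80 230
```

```text
[0.6885 0.1365 0.2326] [-1.5711  0.0005  0.2015] 0.07074096843331948 to marker: 9.742731851483017e-06 0.0015607337950406552
18.3667 [0.6885 0.1358 0.2328] [-1.5711  0.0004  0.2006] [-0.4673 -0.353  -0.0544] 0.07069550386452671
```

View pics/w15.png

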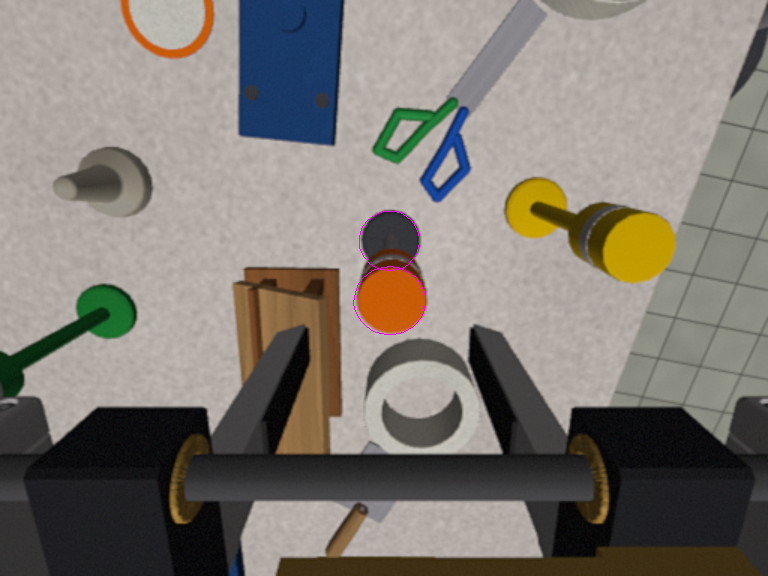

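View pics/l15.png

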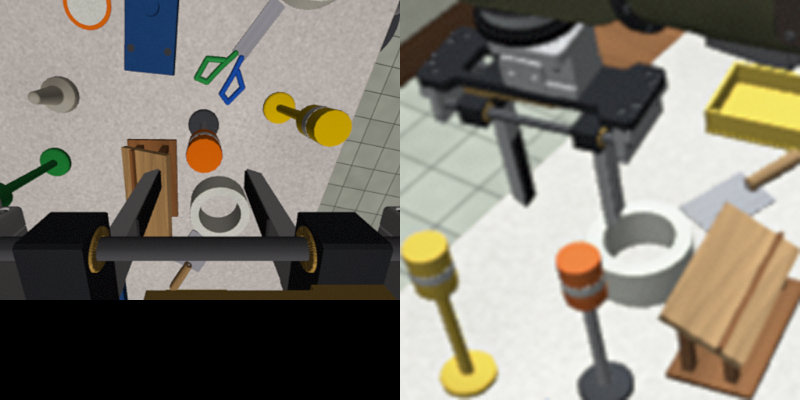

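step_arm(plan=[{"grip":-0.5,"slide":[0,0.012,0.002],"spin":0},{"grip":-0.5,"slide":[0,0.02,0],"spin":0},{"grip":-0.5,"slide":[0,0.02,0],"spin":0},{"grip":-0.5,"slide":[0,0.02,0],"spin":0},{"grip":-0.5,"slide":[0,0.016,0],"spin":0},{"grip":-0.5,"slide":[0,0.008,0],"spin":0},{"grip":-0.5,"slide":[0,0,0],"spin":0},{"grip":-0.5,"slide":[0,0,0],"spin":0}])

```text
time_s: 19.13
ee_pos: [0.6881, 0.1391, 0.1372]
eef_rot: [-1.571, -0.0, 0.201]
force: [-0.9, -0.5, 1.1]
grip_width: 0.0706
```

```bash
python3 m.py pics/w16.png;  python3 look.py pics/l16.png 100 250 80 230
```

```text
[0.6881 0.1391 0.1372] [-1.5708 -0.0001  0.2014] 0.07063912921278248 to marker: -0.0001524805552063132 -0.0011112585694057267
19.1833 [0.6884 0.1392 0.138 ] [-1.5709 -0.0014  0.2014] [-0.1734  0.2506  0.7535] 0.07058463594405133
```

View pics/w16.png

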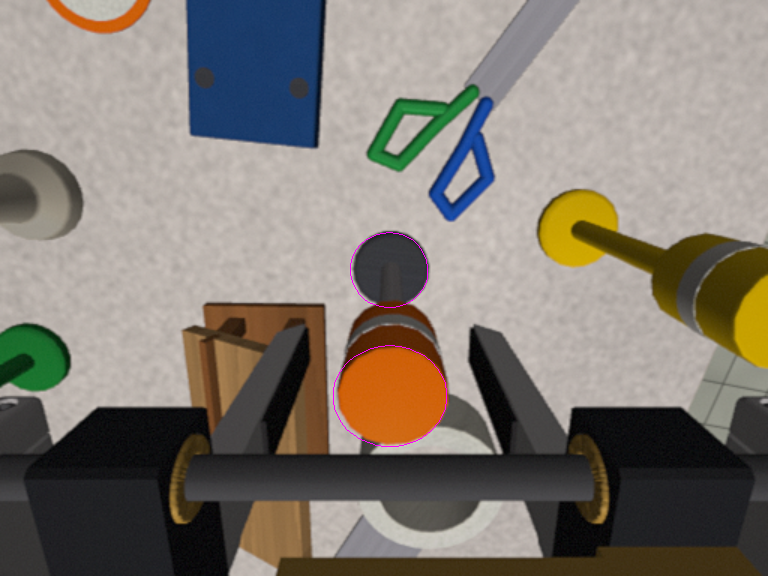

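View pics/l16.png

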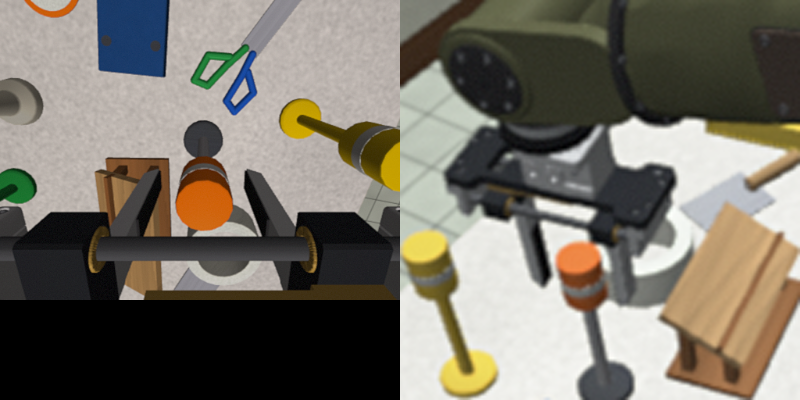

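Marker centred between fingers. Closing gently.

step_arm(plan=[{"grip":-0.2,"slide":[0,0,0],"spin":0},{"grip":0.0,"slide":[0,0,0],"spin":0},{"grip":0.05,"slide":[0,0,0],"spin":0},{"grip":0.1,"slide":[0,0,0],"spin":0},{"grip":0.15,"slide":[0,0,0],"spin":0},{"grip":0.2,"slide":[0,0,0],"spin":0},{"grip":0.4,"slide":[0,0,0],"spin":0},{"grip":0.4,"slide":[0,0,0],"spin":0}], force=25)

```text
time_s: 19.95
ee_pos: [0.6881, 0.1395, 0.137]
eef_rot: [-1.571, -0.0, 0.202]
force: [0.9, -0.3, 0.3]
grip_width: 0.0396
```

step_arm(plan=[{"grip":0.4,"slide":[0,-0.003,0],"spin":0},{"grip":0.4,"slide":[0,-0.006,0],"spin":0},{"grip":0.4,"slide":[0,-0.01,0],"spin":0},{"grip":0.4,"slide":[0,-0.015,0],"spin":0},{"grip":0.4,"slide":[0,-0.015,0],"spin":0},{"grip":0.4,"slide":[0,-0.015,0],"spin":0},{"grip":0.4,"slide":[0,-0.008,0],"spin":0},{"grip":0.4,"slide":[0,0,0],"spin":0},{"grip":0.4,"slide":[0,0,0],"spin":0}])

```text
time_s: 20.7
ee_pos: [0.688, 0.1394, 0.2089]
eef_rot: [-1.571, -0.0, 0.202]
force: [0.7, 0.4, -2.9]
grip_width: 0.0394
```

```bash
python3 look.py pics/l17.png 100 250 80 230
```

```text
20.7 [0.688  0.1394 0.2089] [-1.5708 -0.0002  0.2017] [ 0.6567  0.4123 -2.897 ] 0.0393828721966246
```

View pics/l17.png

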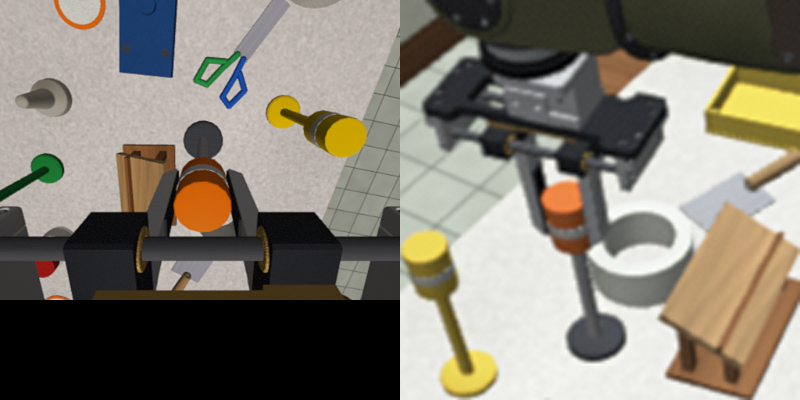

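Held upright, 2.9 N. Carrying it to the left spot.

step_arm(plan=[{"grip":0.4,"slide":[-0.004,0,0.004],"spin":0},{"grip":0.4,"slide":[-0.009,0,0.01],"spin":0},{"grip":0.4,"slide":[-0.013,0,0.013],"spin":0},{"grip":0.4,"slide":[-0.015,0,0.016],"spin":0},{"grip":0.4,"slide":[-0.015,0,0.016],"spin":0},{"grip":0.4,"slide":[-0.015,0,0.016],"spin":0},{"grip":0.4,"slide":[-0.015,0,0.016],"spin":0},{"grip":0.4,"slide":[-0.015,0,0.016],"spin":0},{"grip":0.4,"slide":[-0.015,0,0.016],"spin":0},{"grip":0.4,"slide":[-0.015,0,0.016],"spin":0},{"grip":0.4,"slide":[-0.015,0,0.016],"spin":0},{"grip":0.4,"slide":[-0.013,0,0.013],"spin":0},{"grip":0.4,"slide":[-0.01,0,0.012],"spin":0},{"grip":0.4,"slide":[-0.008,0,0.008],"spin":0},{"grip":0.4,"slide":[-0.004,0,0.004],"spin":0},{"grip":0.4,"slide":[0,0,0],"spin":0},{"grip":0.4,"slide":[0,0,0],"spin":0},{"grip":0.4,"slide":[0,0,0],"spin":0}])

```text
time_s: 22.3
ee_pos: [0.4728, 0.2909, 0.2088]
eef_rot: [-1.571, 0.0, 0.201]
force: [0.1, 0.7, -3.3]
grip_width: 0.0398
```

```bash
cat > sp.py <<'E'
from h import *
import sys
np.set_printoptions(precision=4,suppress=True)
o=get_obs();cw=cams.calibration("wrist");im=cams.camera("wrist")
S=np.array([.471,.291,0]);hz=o['ee_pos'][2]-.137
d=S-o['ee_pos'];y=o['eef_rot'][2];print(o['ee_pos'],o['eef_rot'],o['force'],o['grip_width'],"to spot:",d@[np.cos(y),np.sin(y),0],d@[-np.sin(y),np.cos(y),0])
im2=cv2.resize(im,None,fx=1.5,fy=1.5)
th=np.linspace(0,2*np.pi,60)
for z,r,c,col in((.0,.038,S,(255,0,255)),(hz+.01,.028,o['ee_pos'],(0,255,0)),(hz+.18,.02,o['ee_pos'],(0,255,0))):
  P=np.c_[c[0]+r*np.cos(th),c[1]+r*np.sin(th),0*th+z]
  cv2.polylines(im2,[np.int32(proj(P,cw)*1.5)],True,col,1)
cv2.imwrite(sys.argv[1],im2)
h=cv2.cvtColor(im,cv2.COLOR_BGR2HSV)
E
python3 sp.py pics/w18.png; python3 look.py pics/l18.png 140 290 190 340
```

```text
[0.4728 0.2909 0.2088] [-1.571   0.      0.2011] [ 0.1426  0.6947 -3.3067] 0.03976621751303615 to spot: -0.001712571689533688 0.0004928851988634111
22.35 [0.4728 0.2908 0.2088] [-1.5709  0.0001  0.201 ] [-1.0372  0.0182 -3.1221] 0.03958575946503325
```

View pics/w18.png

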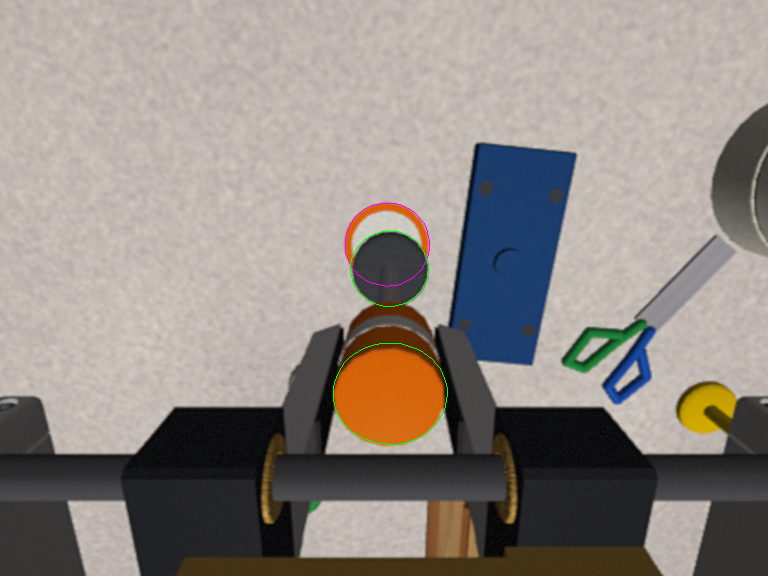

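View pics/l18.png

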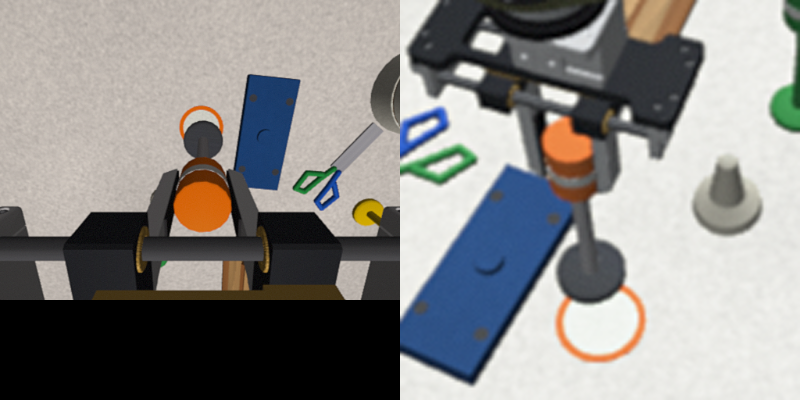

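Spot outline and foot outline both match. Going down, with the last centimetre slow.

step_arm(plan=[{"grip":0.4,"slide":[-0.0015,0.005,0],"spin":0},{"grip":0.4,"slide":[0,0.01,0],"spin":0},{"grip":0.4,"slide":[0,0.014,0],"spin":0},{"grip":0.4,"slide":[0,0.014,0],"spin":0},{"grip":0.4,"slide":[0,0.01,0],"spin":0},{"grip":0.4,"slide":[0,0.007,0],"spin":0},{"grip":0.4,"slide":[0,0.004,0],"spin":0},{"grip":0.4,"slide":[0,0,0],"spin":0},{"grip":0.4,"slide":[0,0,0],"spin":0}])

```text
time_s: 23.2
ee_pos: [0.4709, 0.2911, 0.1452]
eef_rot: [-1.571, -0.0, 0.202]
force: [-0.3, 1.1, -2.8]
grip_width: 0.0394
```

```bash
python3 sp.py pics/w19.png
```

```text
[0.4709 0.2911 0.1452] [-1.5707 -0.0004  0.2018] [-0.2894  1.1296 -2.8163] 0.039361946451534235 to spot: 5.7563766886592265e-05 -7.99337194389326e-05
```

View pics/w19.png

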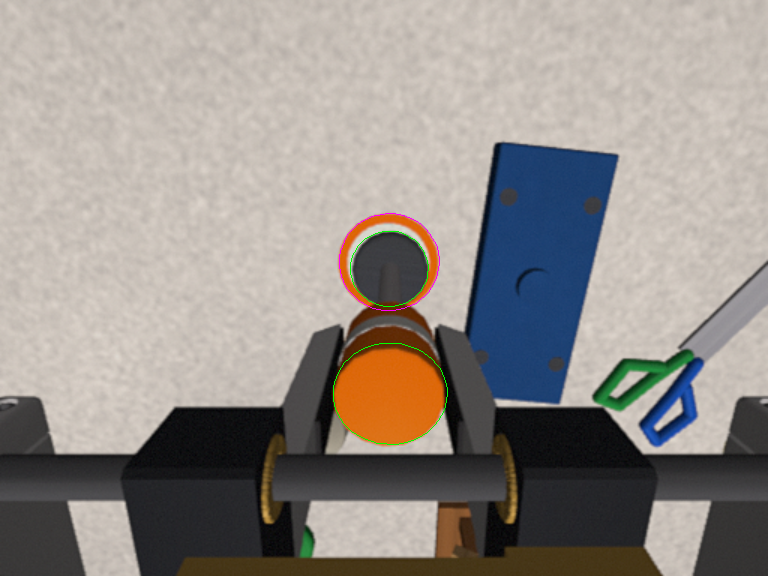

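step_arm(plan=[{"grip":0.4,"slide":[0,0.003,0],"spin":0},{"grip":0.4,"slide":[0,0.002,0],"spin":0},{"grip":0.4,"slide":[0,0.0015,0],"spin":0},{"grip":0.4,"slide":[0,0.001,0],"spin":0},{"grip":0.4,"slide":[0,0,0],"spin":0},{"grip":0.4,"slide":[0,0,0],"spin":0}])

```text
time_s: 23.75
ee_pos: [0.4708, 0.291, 0.1375]
eef_rot: [-1.571, 0.0, 0.202]
force: [-0.3, -1.0, -2.5]
grip_width: 0.0396
```

step_arm(plan=[{"grip":0.4,"slide":[0,0.0005,0],"spin":0},{"grip":0.4,"slide":[0,0.0005,0],"spin":0},{"grip":0.4,"slide":[0,0,0],"spin":0}])

```text
time_s: 24.0
ee_pos: [0.4709, 0.2911, 0.1369]
eef_rot: [-1.571, -0.001, 0.202]
force: [-0.3, 0.4, 2.6]
grip_width: 0.0394
```

```bash
python3 sp.py pics/w20.png;python3 look.py pics/l20.png 140 290 190 340
```

```text
[0.4709 0.2911 0.1369] [-1.5706 -0.0006  0.2018] [-0.2571  0.3545  2.5815] 0.039390729069561196 to spot: 3.6075293396351406e-05 -9.705771472992804e-05
24.05 [0.4709 0.2911 0.1369] [-1.5706 -0.0006  0.2018] [-0.5547 -0.9188  2.6732] 0.03993468842281021
```

View pics/w20.png

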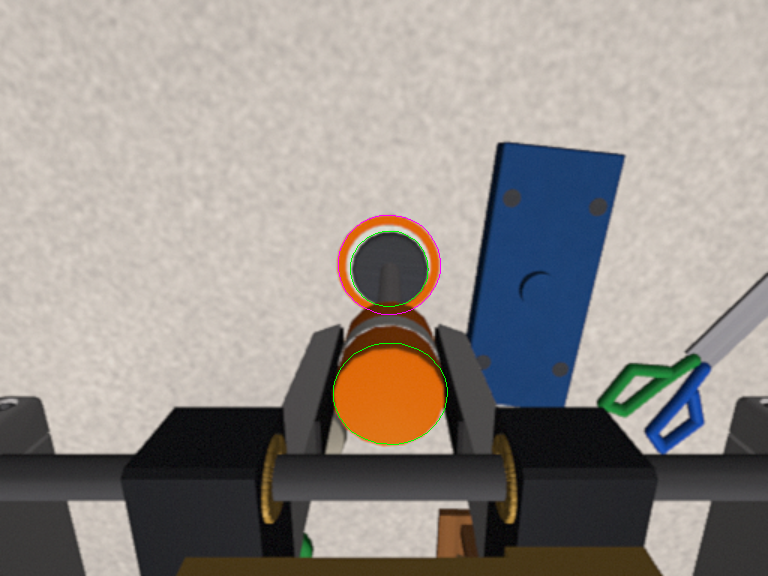

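View pics/l20.png

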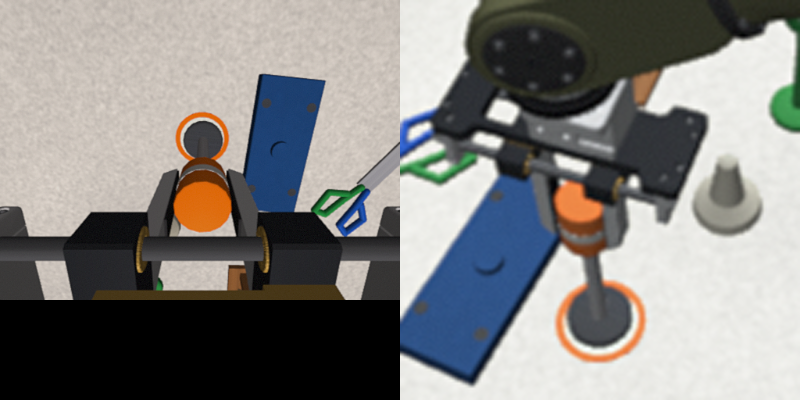

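The foot is on the table (force went from -2.5 to +2.6 N) and centred in the ring. Letting go and withdrawing straight up.

step_arm(plan=[{"grip":0.05,"slide":[0,0,0],"spin":0},{"grip":0.0,"slide":[0,0,0],"spin":0},{"grip":-0.2,"slide":[0,0,0],"spin":0},{"grip":-0.4,"slide":[0,0,0],"spin":0},{"grip":-0.5,"slide":[0,0,0],"spin":0},{"grip":-0.5,"slide":[0,0,0],"spin":0},{"grip":-0.5,"slide":[0,-0.01,0],"spin":0},{"grip":-0.5,"slide":[0,-0.02,0],"spin":0},{"grip":-0.5,"slide":[0,-0.025,0],"spin":0},{"grip":-0.5,"slide":[0,-0.025,0],"spin":0},{"grip":-0.5,"slide":[0,-0.025,0],"spin":0},{"grip":-0.5,"slide":[0,-0.02,0],"spin":0},{"grip":-0.5,"slide":[-0.02,0,0],"spin":0},{"grip":-0.5,"slide":[-0.03,0,0],"spin":0},{"grip":-0.5,"slide":[-0.03,0,0],"spin":0},{"grip":-0.5,"slide":[-0.02,0,0],"spin":0},{"grip":-0.5,"slide":[0,0,0],"spin":0},{"grip":-0.5,"slide":[0,0,0],"spin":0}])

```text
time_s: 25.65
ee_pos: [0.3726, 0.2711, 0.2627]
eef_rot: [-1.57, -0.002, 0.202]
force: [-0.0, 0.1, 0.2]
grip_width: 0.0706
```

```bash
python3 - <<'E'
from h import *
for n in("top","side"): cv2.imwrite(f"pics/{n}F.png",cams.camera(n))
o=get_obs();print(o['ee_pos'],o['time_s'],o['force'])
t=cv2.imread("pics/topF.png");t0=cv2.imread("pics/top0.png")
ct=cams.calibration("top");cs=cams.calibration("side")
s=cv2.imread("pics/sideF.png")
out=np.vstack([cv2.resize(t[90:250,90:410],(800,400),interpolation=2)])
cv2.imwrite("pics/tF.png",out)
E
```

```text
[0.37339171 0.27110496 0.26194518] 25.75 [ 0.10980838 -0.05157221 -0.23447159]
```

View pics/tF.png

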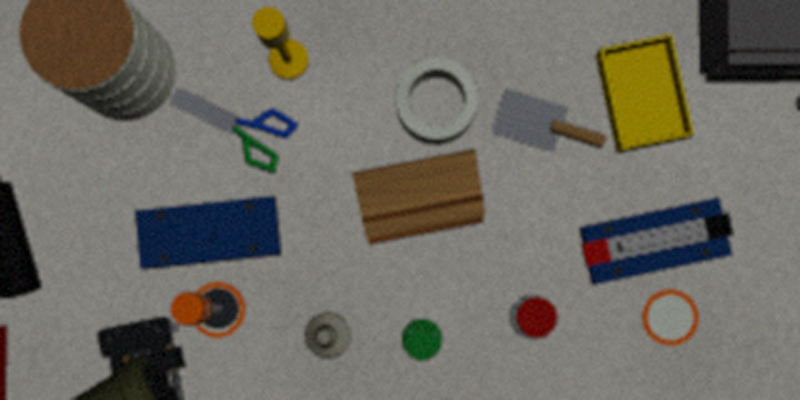

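View pics/sideF.png

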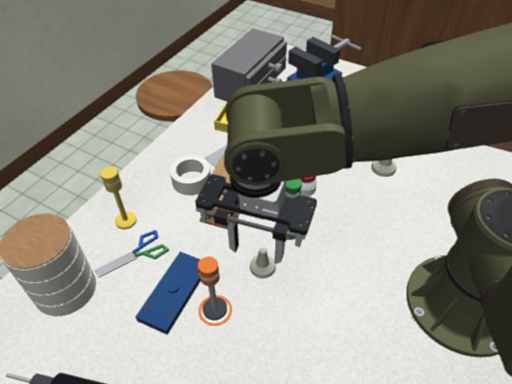

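The final views show everything in place. The marker stands centred in the left ring (foot (218,308), ring about (217,309) in the top crop). The straightedge lies on the right plate, and the bystanders have not moved.

```bash
python3 -c "
from station import hand_in; print(hand_in())"
```

```text
the job is handed in; nothing more can be done
None
```

The job is done and handed in at about 26 s. The left plate has the proud plug, and the marker stands on the spot beside it.

- **Picking up the straightedge:** The moves could not lean the tool, so I gripped the rib with vertical fingers. Closing and easing up turned it nearly upright, with about 4° of lean left. During that close the fingers pushed the straightedge against the rest at about 27 N (33 N total) until I eased off.
- **Testing for rock:** I laid it flat, centred and lengthwise on the right plate, let go, then pressed the red end and after that the black end. The red end took 10 N and the black end 8.4 N. Both stopped at the same height, 30.3 mm, where a sole lying flat should be (30 mm), and nothing rocked. So that plug is flush, which matches the proud rim visible on the left plate.
- **Placing the marker:** I stood the orange marker in the middle of the left plate's spot and withdrew.

The last top and side pictures show the marker upright and centred in its ring to about 1 mm. In the top picture the straightedge still lies on the right plate and the listed bystanders look where they started, judged by eye. The arm touches nothing. No final check failed or disagreed.

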